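# Rock a blender battery into its sprung charging dock and latch it

### The arm

A 6-joint arm with a two-finger parallel gripper is mounted at the origin on the work surface. World frame = base frame: x ahead of the robot, y to its left, z up, the work surface at z = 0. Lengths are in mm, angles in degrees, forces in N, time in s.
With the tool pointing down it reaches from about 350 to 850 mm from the base axis. Payload 8.1 kg.
Tool frame: the origin (TCP) lies at the very end of the fingers, on their centre line; the grasp point (between the pads) lies 19 mm behind it; z points along the fingers, y is the direction in which the jaws open and shut (so a half turn about z gives the same grasp; the last joint's range is limited). The gripper opens to 85 mm and grips with 20 to 120 N. Pads are 22 mm wide; open, the fingers measure 114 mm over their backs; the gripper's body (76 mm by 85 mm) begins 54 mm behind the grasp point. The pads swing forward as they close: fully open they stand 13 mm farther back than shut.
Start: joints at [-70.268, 7.471, 85.268, -0, 87.261, -4.893], TCP at [250.033, -545.425, 231.292] pointing down, gripper open.
Joint ranges: [-169.43, 169.43], [-51.17, 129.36], [1.28, 143.12], [-76.62, 256.62], [0, 156.53], [-152.29, 152.29]. Speed limits (degrees/s): [136.94, 136.94, 159.86, 180, 180, 180].

### API

Orientations are given as [roll, pitch, yaw] about the fixed x, y, z axes, in that order (R = Rz(yaw) Ry(pitch) Rx(roll)).
In Python, from bench import r gives the robot as it stands.
- The arm moves only by the shell command python3 -m jog 'ROWS' [OPENING] [FORCE]. ROWS is JSON, a list of rows, each a list of 6 numbers: the shift along the tool's x, y, z normalised to -1 to 1, where 1 is 0.25 m, then the turn, a rotation vector about the tool's x, y, z normalised to -1 to 1, where 1 is pi rad. In form: [[x, y, z, ax, ay, az], ...]. A call has 1 to 10 rows; each row is the pose to reach, as a shift and turn from the pose commanded when the call began, along the tool's axes at that moment, turning the shorter way round; what a row does not reach only later rows make up. A row lasts 1/10 s, in which the tool goes at most 50 mm and 8.59 degrees, less where a joint would pass 70% of its speed; a pose out of reach is approached as far as the arm can. A call with a number of a shift or a turn outside -1 to 1 is refused whole. A call with a gripper value outside its range is refused whole. OPENING is the opening, from 0 (shut) to 1 (fully open), set as the call begins (- or left out, the last holds). The fingers move at their own pace and stop on an object; FORCE is the grip in N (left out, the last holds). Time passes only in rows, so rows that repeat a pose let the fingers close. It gives the time, the measured TCP pose, the force and the opening at its end, in the units of the state.
- r.sense(): the state, without advancing time (a new reading comes with each control period).
- r.snapshot(name): name is "scene" or "top" or "wrist"; returns a dict with "pixels" (480x640x3 uint8, red, green, blue), "intrinsics" (3x3 intrinsics, pixels), "dist" ([k1, k2, p1, p2, k3] as OpenCV has them; the pictures are not rectified), "extrinsics" (4x4, takes a point from camera to world coordinates). Camera axes: x right, y down, z forward; pixel columns grow to the right and rows downward; lengths in mm; the calibration is good to about 2 mm. A picture is of the moment at which its call begins. There is no depth.
- r.hand_in(): hands the job in, once; it reports no verdict.
The state is a dict: "time": time; "joint_pos": joint angles; "qd": joint speeds; "joint_efforts": joint torques, N m; "tool_pos": TCP position; "tcp_rot": TCP orientation; "ft_force": force on the tool from outside, world axes, zero at the start; "wrist_torque": the same for the moment, N m; "finger_gap": finger opening in mm.
Only numpy, scipy, OpenCV 4.12 (cv2) and the standard library are available. Lean on these libraries where they do the work, as an engineer would, in place of code of your own. Each camera call takes 0.05 s, during which the arm holds its last target.

### The job

Put the stepped battery block of the cordless blender into the charging dock on the counter: contact end first, tilted, against the sprung contact, then rock it down until it lies flat and fully home, without forcing it. Let go, then slide the dock's keeper fully over the step of the block, and leave the other battery block, the tamper, the cup and the small milk jug where they are.

Things in the scene. Friction and masses are not known exactly. Their poses are not given: they have to be found in the camera images.
- block_center (a point): Stepped battery block to load: white plastic, 70 long (x), 36 wide (y), 46 mm high, 0.2 kg, upright on the counter. Point: middle of these extents, 23 mm above its underside. -x end: contact end, plain face with three brass strips. At the +x end the last 12 mm are only 16 mm high (the step), so the upper part, gripped by its y faces, runs from x = -35 to +23 mm. Its x axis goes along the dock's.
- dock: Dock: low steel frame fixed to the counter, 176 by 110, 12 mm high, round a black charging unit (140 by 70, flat top 30 mm up, x -61 to +79 mm from its middle). Origin on the counter at the frame's pocket mark; +x, the keeper end, towards the robot. The unit stands square in the frame but up to 6 mm off the origin in x and in y, differently each time: find it by feel. Block-to-dock force: under 40 N.
- pocket (a point): Nominal middle of the pocket's mouth, 30 mm up, dock axes (really up to 6 mm off with the unit). Pocket 74 (x) by 38 (y), 18 mm deep, rim bevelled 1.5 mm. The shoe leaves 65 mm free: a level block cannot drop in. Tilted over 18 degrees, contact end down, its edge stands on the floor, shoe pushed back; rocked flat it passes the end walls by 1.5 mm. Seated: centre 2 mm to +x of the pocket's, 35 mm up.
- shoe (a joint): Sprung steel contact shoe at the pocket's -x wall, 28 mm wide (y), 14 to 27 mm above the counter, flat-topped. 0: sticks out 9 mm into the pocket; 0.009: flush with the wall. Pushing it back towards -x takes 3 N at first, rising to 7.5 N at 9 mm; a seated block holds it at 0.005.
- keeper (a joint): Keeper travel in m: 0 open, 0.014 closed (10 mm over the step). A 4 mm steel plate on the unit's top, its grey upright tab 8 thick (x), 24 wide (y), 34 to 54 mm above the counter; open, the tab's middle is at x = +66 mm from the pocket's middle, y = 0. Push it from its +x side towards -x, about 2 N of friction; it stays where left. A block that is not flat stops it.
- spare_center (a point): The other battery block, for another appliance: 92 mm long (x), 36 mm wide, 46 mm high, white, plain, no step; point at its middle, 23 mm above its underside. It does not fit; leave it alone. The two blocks stand on either side of the dock; which is on which side varies.
- tamper: Steel coffee tamper, 58 mm across, 80 mm high, standing on the counter; origin under its middle. Leave it alone.
- cup: White mug, 76 mm across, 60 mm high; origin under its middle. Leave it alone.
- jug: Small steel milk jug, 80 mm across, 105 mm high; origin under its middle. Leave it alone.
Mind the look-alikes: they are no part of the job. What is shaped like the dock but pink is not meant. What is shaped like the part that bears block_center but green is not meant.

How it is judged:
By the outcome, as a careful person would: the job done as asked, in the order asked, and still so for the second after the job is handed in, with the robot touching nothing.
It also fails if it takes over 72 s, if anything falls off the work surface, if the arm or the gripper's body presses on something with over 40 N, if the wrist force passes 120 N, or if a joint passes its speed limit or range.

## Working session

There is one attempt and no reset: what is moved stays moved. The work goes in short steps, Python scripts to look and compute and a shell command to move; the robot and the scene stay as the last step left them, time stands still between calls to the robot, and variables do not carry over. Pictures are saved under pics/ and viewed, and the job is handed in when it is done.

```bash
ls -la; mkdir -p pics; python3 - <<'E'
from bench import r
import cv2
s=r.sense(); print(s)
for n in ("scene","top","wrist"):
    d=r.snapshot(n); cv2.imwrite(f"pics/{n}0.png",cv2.cvtColor(d["pixels"],cv2.COLOR_RGB2BGR))
    print(n,d["intrinsics"],d["dist"],d["extrinsics"])
E
```

```text
total 12
drwxr-xr-x  3 agent agent 4096 Dec  6 23:41 .
drwxr-xr-x 23 root  root  4096 Dec  6 23:41 ..
drwxr-xr-x  2 agent agent 4096 Dec  6 23:41 pics
{'time': 0.0, 'joint_pos': array([-7.02676053e+01,  7.51569969e+00,  8.53310175e+01,  1.54393373e-03,
        8.72611998e+01, -4.89279049e+00]), 'qd': array([-0.05884249, -0.06585497,  0.02075285, -0.09918375, -0.02469095,
       -0.03081233]), 'joint_efforts': array([-6.99792654e-04, -5.69409692e+01, -5.00549376e+01, -3.43606380e-04,
        1.50667765e-02, -5.98521365e-05]), 'tool_pos': array([ 249.85017622, -544.88779034,  230.22160668]), 'tcp_rot': array([-1.79892608e+02, -1.07408161e-02,  2.46250999e+01]), 'ft_force': array([-0.19961389,  0.48908429, -0.47133722]), 'wrist_torque': array([-0.00249341, -0.04938504, -0.00281443]), 'finger_gap': 85.62469673556654}
scene [[532.31549867   0.         330.685748  ]
 [  0.         532.31549867 236.25409229]
 [  0.           0.           1.        ]] [0.01782158 0.         0.         0.         0.        ] [[-1.88538678e-01  5.30171864e-01 -8.26662544e-01  1.49565295e+03]
 [ 9.81995912e-01 
[... 409 characters left out ...]
1  1.75784982e-01  3.56525941e+02]
 [-9.99777352e-01  2.02610170e-02  5.89378769e-03 -6.28443623e+01]
 [-9.36252503e-03 -1.75634392e-01 -9.84410942e-01  9.62044204e+02]
 [ 0.00000000e+00  0.00000000e+00  0.00000000e+00  1.00000000e+00]]
wrist [[387.18957879   0.         313.10865522]
 [  0.         387.18957879 239.727603  ]
 [  0.           0.           1.        ]] [-0.05846938  0.          0.          0.          0.        ] [[ 4.16924061e-01 -8.69146793e-01 -2.66004096e-01  3.17914548e+02]
 [-9.08938898e-01 -3.99345455e-01 -1.19805205e-01 -5.14651204e+02]
 [-2.09921697e-03  2.91731142e-01 -9.56498057e-01  3.72588971e+02]
 [ 0.00000000e+00  0.00000000e+00  0.00000000e+00  1.00000000e+00]]
```

View pics/top0.png

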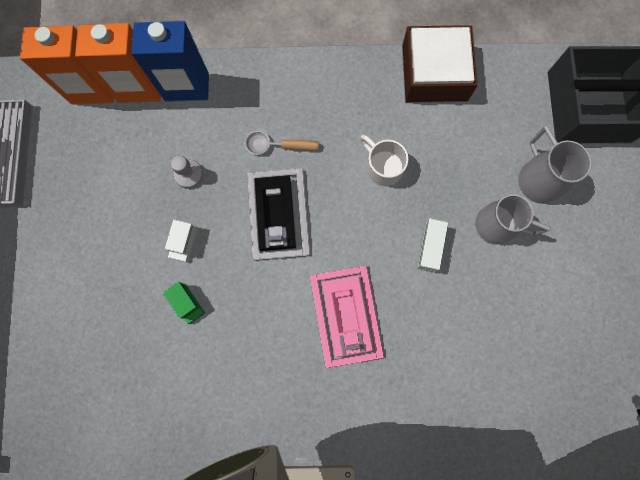

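View pics/scene0.png

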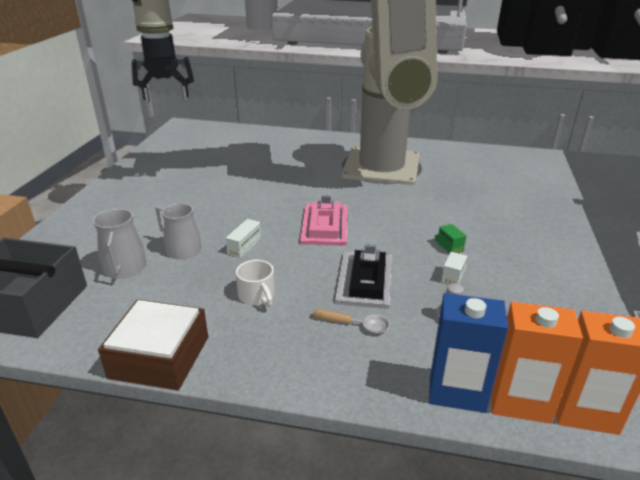

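View pics/wrist0.png

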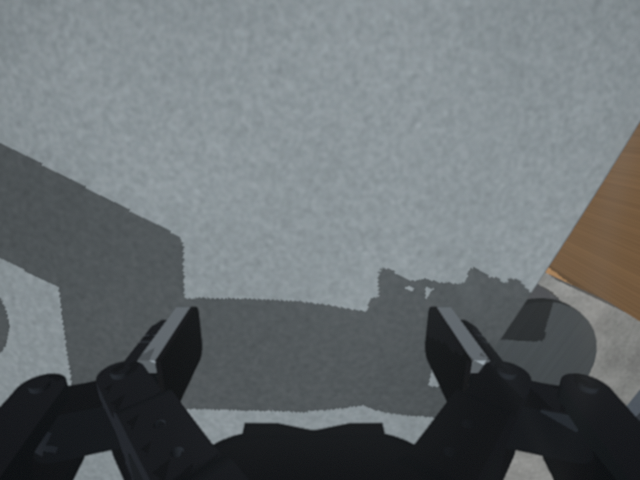

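The top picture shows the real (steel/black) dock around (280,215), its keeper at the bottom end (towards the robot). The stepped block is at (180,240), step towards the bottom. The spare is at (434,245), the tamper at (186,172), and the pink and green decoys at (347,317) and (183,302). I'll zoom in for measurements.

```bash
cat > h.py <<'E'
import numpy as np, cv2
from bench import r
def cam(n): return r.snapshot(n)
def ray(d,uv):
    p=cv2.undistortPoints(np.array(uv,float).reshape(-1,1,2),d["intrinsics"],np.array(d["dist"]))[:,0]
    E=d["extrinsics"]; v=np.c_[p,np.ones(len(p))]@E[:3,:3].T
    return E[:3,3],v
def atz(d,uv,z):
    o,v=ray(d,uv); return o+v*((z-o[2])/v[:,2])[:,None]
def proj(d,P):
    E=np.linalg.inv(d["extrinsics"]); rv=cv2.Rodrigues(E[:3,:3])[0]
    return cv2.projectPoints(np.array(P,float).reshape(-1,3),rv,E[:3,3],d["intrinsics"],np.array(d["dist"]))[0][:,0]
def crop(d,x0,y0,w,h,name,k=6):
    im=cv2.cvtColor(d["pixels"],cv2.COLOR_RGB2BGR)[y0:y0+h,x0:x0+w]
    im=cv2.resize(im,None,fx=k,fy=k,interpolation=cv2.INTER_CUBIC)
    for i in range(0,w,10):
        cv2.line(im,(i*k,0),(i*k,6 if i%50 else 14),(0,0,255),1); 
        if i%20==0: cv2.putText(im,str(x0+i),(i*k,22),0,.4,(0,0,255),1)
    for i in range(0,h,10):
        cv2.line(im,(0,i*k),(6,i*k),(0,0,255),1)
        if i%20==0: cv2.putText(im,str(y0+i),(8,i*k+4),0,.4,(0,0,255),1)
    cv2.imwrite(f"pics/{name}.png",im)
E
python3 - <<'E'
from h import *
d=cam("top")
crop(d,238,160,80,110,"top_dock",5)
crop(d,150,210,60,60,"top_blk",9)
E
```

```text
(no output)
```

View pics/top_dock.png

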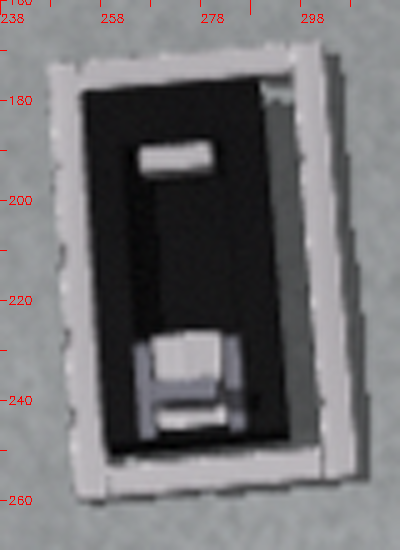

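View pics/top_blk.png

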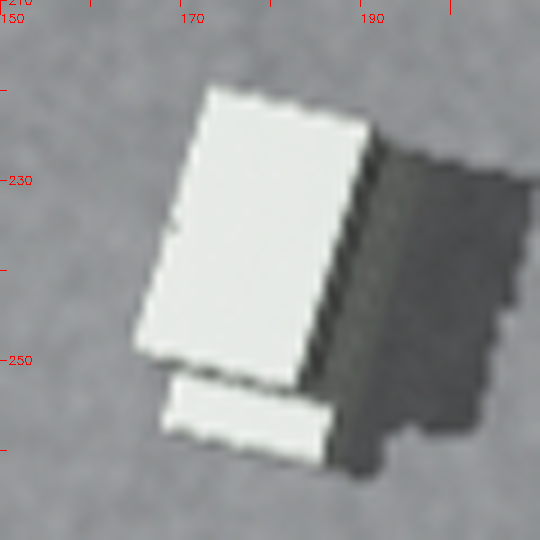

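```bash
python3 - <<'E'
from h import *
d=cam("top")
def show(n,uv,z):
    P=atz(d,uv,z); print(n,P[:,:2].round(1).tolist(), 'mean',P[:,:2].mean(0).round(1)); 
    n_=len(P)
    for i in range(n_):
        e=P[(i+1)%n_]-P[i]; print('  len %.1f ang %.1f'%(np.hypot(*e[:2]),np.degrees(np.arctan2(e[1],e[0]))))
c=lambda l,k,x0,y0:[(a/k+x0-.5+.5/k,b/k+y0-.5+.5/k) for a,b in l]
show('frame',c([(48,68),(322,43),(355,478),(80,502)],5,238,160),12)
show('unit',c([(84,92),(260,78),(290,442),(108,455)],5,238,160),30)
show('block',c([(208,88),(372,127),(300,388),(133,348)],9,150,210),46)
show('step',c([(335,405),(325,465),(160,430)],9,150,210),16)
E
```

```text
frame [[664.3, 88.6], [672.2, -20.6], [497.1, -31.3], [489.8, 74.8]] mean [580.8  27.9]
  len 109.5 ang -85.9
  len 175.4 ang -176.5
  len 106.3 ang 93.9
  len 175.0 ang 4.5
unit [[648.4, 71.6], [652.5, 2.9], [508.7, -7.4], [505.1, 61.7]] mean [578.7  32.2]
  len 68.8 ang -86.6
  len 144.2 ang -175.9
  len 69.2 ang 93.0
  len 143.7 ang 4.0
block [[565.8, 224.2], [556.6, 189.1], [501.5, 202.7], [510.6, 238.1]] mean [533.6 213.5]
  len 36.3 ang -104.6
  len 56.8 ang 166.2
  len 36.6 ang 75.6
  len 56.9 ang -14.2
step [[502.4, 203.7], [489.5, 205.5], [497.7, 241.5]] mean [496.5 216.9]
  len 13.1 ang 172.1
  len 36.9 ang 77.1
  len 38.1 ang -82.9
```

```bash
cat >> h.py <<'E'
from scipy.spatial.transform import Rotation as R
import json,sys
def load():
    try: c=json.load(open('cmd.json'))
    except Exception: c=dict(p=[250.033,-545.425,231.292],q=R.from_euler('xyz',[180,0,24.625],degrees=True).as_quat().tolist())
    return np.array(c['p']),R.from_quat(c['q'])
def upd(row):   # note a typed final row as the new commanded pose
    p,o=load(); row=np.array(row,float)
    p2=p+o.apply(row[:3]*250); o2=o*R.from_rotvec(row[3:]*np.pi)
    json.dump(dict(p=p2.tolist(),q=o2.as_quat().tolist()),open('cmd.json','w'))
    print('cmd',p2.round(2),o2.as_euler('xyz',degrees=True).round(2))
def tilt(yaw,th):  # tool down, tool x at yaw, contact end (+tool x) tilted down by th
    return R.from_euler('z',yaw,degrees=True)*R.from_euler('y',th,degrees=True)*R.from_euler('x',180,degrees=True)
def plan(p,o):
    p0,o0=load()
    t=o0.inv().apply(np.array(p)-p0)/250; w=(o0.inv()*o).as_rotvec()/np.pi
    print('row',np.r_[t,w].round(4).tolist(),'dist %.0f ang %.1f'%(np.linalg.norm(t)*250,np.linalg.norm(w)*180))
E
python3 - <<'E'
from h import *
plan([430,-250,231.3],tilt(4,0)); plan([490,30,231.3],tilt(4,0))
E
```

```text
row [1.1468, -0.7743, -0.0, 0.0, -0.0, 0.1146] dist 346 ang 20.6
row [1.8316, -1.6924, -0.0, 0.0, -0.0, 0.1146] dist 623 ang 20.6
```

```bash
python3 -m jog '[[0.92,-0.85,0,0,0,0.1146],[0.92,-0.85,0,0,0,0.1146],[0.92,-0.85,0,0,0,0.1146],[0.92,-0.85,0,0,0,0.1146],[0.92,-0.85,0,0,0,0.1146],[0.92,-0.85,0,0,0,0.1146],[0.92,-0.85,0,0,0,0.1146],[0.92,-0.85,0,0,0,0.1146]]' && python3 - <<'E'
from h import *
upd([0.92,-0.85,0,0,0,0.1146]); print(r.sense()['tool_pos'],r.sense()['tcp_rot']); plan([490,30,231.3],tilt(4,0))
E
```

```text
time: 1.05
tool_pos: [371.4, -254.8, 231.5]
tcp_rot: [180.0, -0.0, 4.2]
ft_force: [0.1, -0.6, -0.4]
finger_gap: 85.3
cmd [ 370.57 -256.42  231.29] [180.   0.   4.]
[ 371.35112011 -254.79606649  231.50202102] [ 1.79980789e+02 -3.30121412e-02  4.20181283e+00]
row [0.5564, -1.1096, -0.0, -0.0, -0.0, -0.0] dist 310 ang 0.0
```

```bash
python3 -m jog '[[0.5,-1,0,0,0,0],[0.5,-1,0,0,0,0],[0.5,-1,0,0,0,0],[0.5,-1,0,0,0,0],[0.5,-1,0,0,0,0],[0.5,-1,0,0,0,0],[0.5,-1,0,0,0,0],[0.5,-1,0,0,0,0]]' && python3 - <<'E'
from h import *
upd([0.5,-1,0,0,0,0]); s=r.sense();print(s['tool_pos'],s['tcp_rot'],s['joint_pos'])
d=cam("wrist"); cv2.imwrite("pics/w1.png",cv2.cvtColor(d["pixels"],cv2.COLOR_RGB2BGR))
import pickle; pickle.dump(d,open('w1.pkl','wb'))
E
```

```text
time: 1.85
tool_pos: [478.0, 0.8, 231.0]
tcp_rot: [180.0, 0.0, 4.0]
ft_force: [-0.0, -0.7, -0.4]
finger_gap: 85.5
cmd [477.84   1.69 231.29] [180.   0.   4.]
[478.04018997   0.84037933 230.99808997] [1.79960560e+02 4.77493675e-02 4.03002527e+00] [-6.01146813e+00 -1.17095333e+01  1.04005526e+02 -4.71984426e-02
  8.77441495e+01  7.99603645e+01]
```

View pics/w1.png

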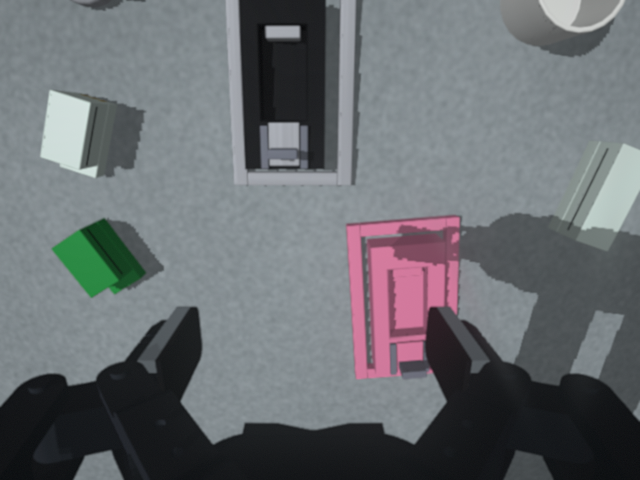

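The wrist view shows the dock at (290,90) with the shoe at (283,32) and keeper at (284,142), and the stepped block at (75,133). I'll measure both from here as a cross-check.

```bash
python3 - <<'E'
from h import *
import pickle
d=pickle.load(open('w1.pkl','rb'))
crop(d,220,0,150,190,"w1_dock",3)
crop(d,30,80,120,110,"w1_blk",5)
E
```

```text
(no output)
```

View pics/w1_dock.png

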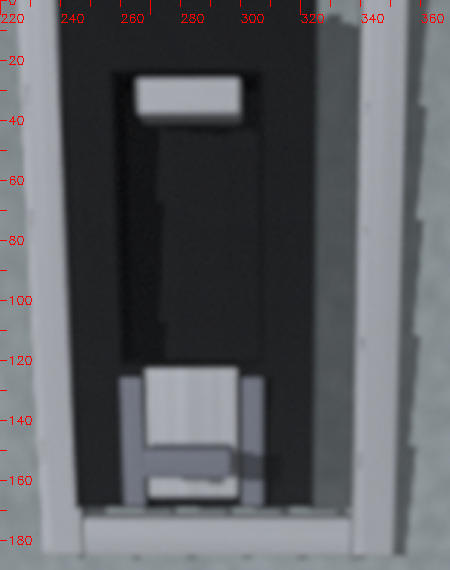

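View pics/w1_blk.png

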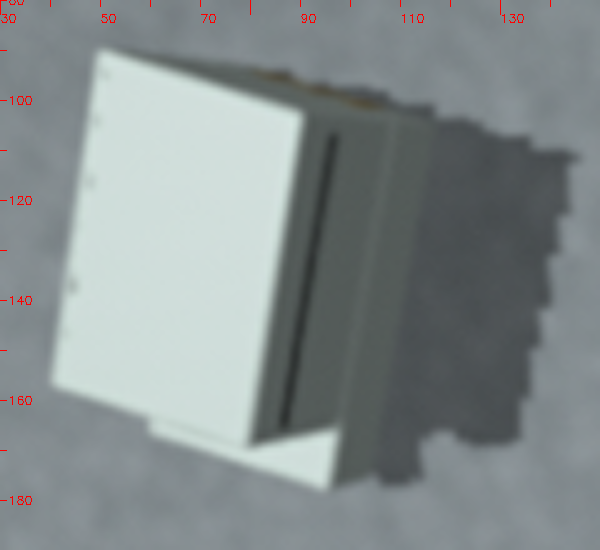

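```bash
python3 - <<'E'
from h import *
import pickle
d=pickle.load(open('w1.pkl','rb'))
def show(n,uv,z):
    P=atz(d,uv,z); print(n,P[:,:2].round(1).tolist(), 'mean',P[:,:2].mean(0).round(1)); 
    n_=len(P)
    for i in range(n_):
        e=P[(i+1)%n_]-P[i]; print('  len %.1f ang %.1f'%(np.hypot(*e[:2]),np.degrees(np.arctan2(e[1],e[0]))))
c=lambda l,k,x0,y0:[(a/k+x0-.5+.5/k,b/k+y0-.5+.5/k) for a,b in l]
show('pocket',c([(113,72),(262,72),(264,360),(120,360)],3,220,0),30)
show('unit near corners',c([(314,508),(76,508)],3,220,0),30)
show('tab top',c([(142,446),(230,446),(230,478),(142,478)],3,220,0),54)
show('block',c([(98,49),(304,113),(250,445),(50,385)],5,30,80),46)
E
```

```text
pocket [[626.3, 55.8], [628.9, 15.9], [554.1, 10.3], [551.4, 51.1]] mean [590.2  33.3]
  len 40.0 ang -86.2
  len 75.0 ang -175.7
  len 40.9 ang 93.9
  len 75.1 ang 3.6
unit near corners [[513.5, -7.1], [508.7, 62.6]] mean [511.1  27.7]
  len 69.9 ang 94.0
  len 69.9 ang -86.0
tab top [[529.5, 41.2], [531.2, 17.6], [522.7, 17.1], [521.0, 40.9]] mean [526.1  29.2]
  len 23.7 ang -86.1
  len 8.5 ang -176.6
  len 23.9 ang 93.9
  len 8.5 ang 2.2
block [[565.9, 222.9], [557.3, 188.4], [502.2, 202.4], [510.5, 237.4]] mean [534.  212.8]
  len 35.5 ang -104.0
  len 56.8 ang 165.8
  len 35.9 ang 76.6
  len 57.2 ang -14.7
```

```bash
python3 - <<'E'
from h import *
plan([534,213.2,110],tilt(-14.2,0)); 
E
```

```text
row [0.2831, -0.8283, 0.4852, -0.0, -0.0, 0.1011] dist 250 ang 18.2
```

```bash
python3 -m jog '[[0.283,-0.828,0.485,0,0,0.101],[0.283,-0.828,0.485,0,0,0.101],[0.283,-0.828,0.485,0,0,0.101],[0.283,-0.828,0.485,0,0,0.101],[0.283,-0.828,0.485,0,0,0.101],[0.283,-0.828,0.485,0,0,0.101],[0.283,-0.828,0.485,0,0,0.101],[0.283,-0.828,0.485,0,0,0.101]]' 1 40 && python3 - <<'E'
from h import *
upd([0.283,-0.828,0.485,0,0,0.101]); s=r.sense();print(s['tool_pos'],s['tcp_rot'],s['joint_pos'])
d=cam("wrist"); cv2.imwrite("pics/w2.png",cv2.cvtColor(d["pixels"],cv2.COLOR_RGB2BGR))
plan([534,213.2,21],tilt(-14.2,0))
print(proj(d,[[534,213,46],[566,223,46],[557.3,188.6,46],[502,202.5,46],[510.5,237.5,46]]))
E
```

```text
time: 2.7
tool_pos: [534.7, 211.2, 110.8]
tcp_rot: [180.0, -0.0, -14.3]
ft_force: [-0.3, 0.3, 0.3]
finger_gap: 85.5
cmd [533.99 213.12 110.04] [180.     0.   -14.18]
[534.71813423 211.18513148 110.79785554] [ 1.79979551e+02 -4.90200504e-02 -1.42738926e+01] [ 1.64691607e+01  8.67781438e+00  9.68363362e+01 -4.42527988e-02
  7.44541760e+01  1.20754910e+02]
row [-0.0, -0.0003, 0.3562, -0.0, -0.0, 0.0001] dist 89 ang 0.0
[[309.78350214 261.24330778]
 [277.56563168 212.20247656]
 [342.36232288 212.11521035]
 [340.44900445 306.41433942]
 [279.55836603 307.00901781]]
```

View pics/w2.png

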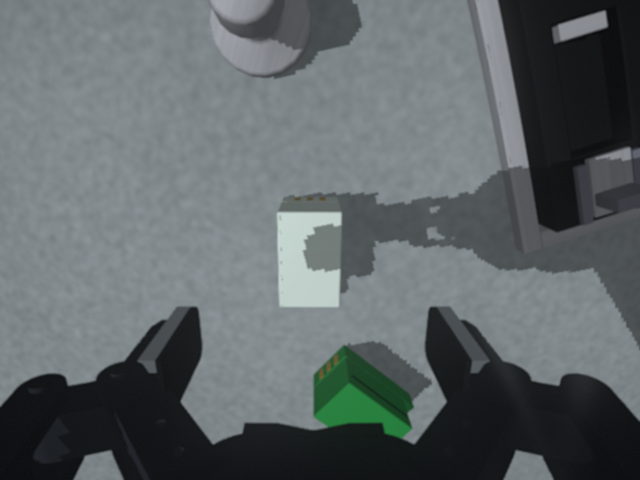

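The block's top is at (278–342, 211–307), matching my prediction within 1 px and centred between the fingers. Descending to grasp it.

```bash
python3 -m jog '[[0,0,0.2,0,0,0],[0,0,0.3,0,0,0],[0,0,0.356,0,0,0],[0,0,0.356,0,0,0],[0,0,0.356,0,0,0],[0,0,0.356,0,0,0]]' 1 40 && python3 - <<'E'
from h import *
upd([0,0,0.356,0,0,0]); s=r.sense();print(s['tool_pos'],s['tcp_rot'],s['ft_force'])
E
python3 -m jog '[[0,0,0,0,0,0],[0,0,0,0,0,0],[0,0,0,0,0,0],[0,0,0,0,0,0],[0,0,0,0,0,0],[0,0,0,0,0,0],[0,0,0,0,0,0],[0,0,0,0,0,0]]' 0.3 50; python3 - <<'E'
from h import *
s=r.sense();print(s['tool_pos'],s['tcp_rot'],s['ft_force'],s['finger_gap'])
d=cam("wrist"); cv2.imwrite("pics/w3.png",cv2.cvtColor(d["pixels"],cv2.COLOR_RGB2BGR))
E
```

```text
time: 3.35
tool_pos: [535.9, 213.4, 23.5]
tcp_rot: [-179.9, -0.2, -14.2]
ft_force: [0.0, 0.3, -0.6]
finger_gap: 85.0
cmd [533.99 213.12  21.04] [180.     0.   -14.18]
[535.88035193 213.35519193  23.50580326] [-179.8887582    -0.19094514  -14.20101076] [ 0.03709466  0.27954581 -0.58967397]
time: 4.15
tool_pos: [534.4, 213.4, 21.6]
tcp_rot: [-180.0, -0.0, -14.2]
ft_force: [-1.0, 0.8, 5.7]
finger_gap: 35.4
[534.4334371  213.40412138  21.6481523 ] [-1.79964878e+02 -4.51026800e-02 -1.41731766e+01] [-0.95241365  0.75403822  5.71998697] 35.39393885642567
```

View pics/w3.png

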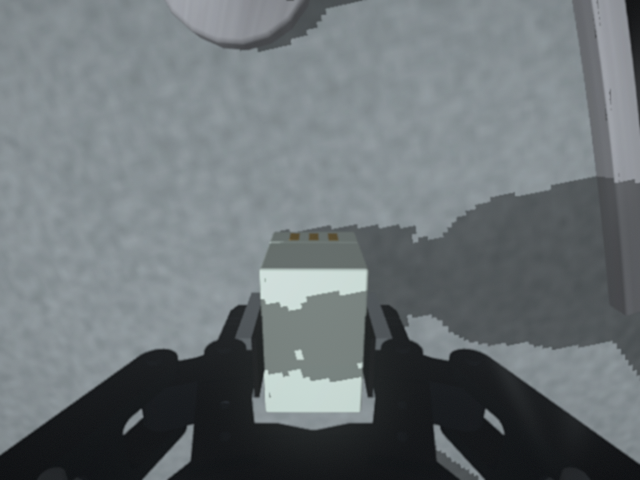

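The block is gripped square (gap 35.4), contact end at the top of the picture (strips at (313,237)). I'll lift it, turn it to the dock's yaw and feel the unit's keeper-end face.

```bash
python3 - <<'E'
from h import *
plan([534,213.12,115],tilt(-14.18,0)); 
d=cam("top"); print(atz(d,[(312,278),(368,267)],12)[:,:2], atz(d,[(325,283)],30))
ex=np.array([np.cos(np.radians(4)),np.sin(np.radians(4))]); ey=np.array([-ex[1],ex[0]])
pk=np.array([590,33.2]); 
p=pk-ex*(79+29+10)+ey*15; print(p)
plan([*p,115],tilt(4,0))
E
```

```text
row [0.0, -0.0, -0.3758, -0.0, -0.0, -0.0] dist 94 ang 0.0
[[ 452.92022883  -37.13855097]
 [ 471.89420752 -144.78245284]] [[441.23394943 -61.79852011  30.        ]]
[471.24109496  39.93219685]
row [-0.0736, 0.7331, -0.3758, -0.0, -0.0, -0.101] dist 207 ang 18.2
```

```bash
python3 -m jog '[[0,0,-0.1,0,0,0],[0,0,-0.3,0,0,0],[0,0,-0.376,0,0,0],[-0.0736,0.733,-0.376,0,0,-0.101],[-0.0736,0.733,-0.376,0,0,-0.101],[-0.0736,0.733,-0.376,0,0,-0.101],[-0.0736,0.733,-0.376,0,0,-0.101],[-0.0736,0.733,-0.376,0,0,-0.101],[-0.0736,0.733,-0.376,0,0,-0.101],[-0.0736,0.733,-0.376,0,0,-0.101]]' && python3 - <<'E'
from h import *
upd([-0.0736,0.733,-0.376,0,0,-0.101]); s=r.sense();print(s['tool_pos'],s['tcp_rot'],s['ft_force'])
p,o=load()
plan([p[0],p[1],38],tilt(4,0))
E
```

```text
time: 5.25
tool_pos: [471.2, 40.5, 114.7]
tcp_rot: [-180.0, 0.0, 4.0]
ft_force: [-0.1, -0.5, -3.1]
finger_gap: 35.3
cmd [471.25  39.96 115.04] [180.   0.   4.]
[471.21507868  40.50256267 114.73661647] [-1.79974786e+02  2.43705387e-02  4.00357504e+00] [-0.12934658 -0.48929256 -3.13161596]
row [-0.0, -0.0, 0.3082, -0.0, -0.0, -0.0] dist 77 ang 0.0
```

```bash
python3 -m jog '[[0,0,0.15,0,0,0],[0,0,0.25,0,0,0],[0,0,0.308,0,0,0],[0,0,0.308,0,0,0],[0,0,0.308,0,0,0],[0,0,0.308,0,0,0],[0,0,0.308,0,0,0],[0,0,0.308,0,0,0]]' && python3 - <<'E'
from h import *
upd([0,0,0.308,0,0,0]); s=r.sense();print(s['tool_pos'],s['tcp_rot'],s['ft_force'])
d=cam("wrist"); cv2.imwrite("pics/w4.png",cv2.cvtColor(d["pixels"],cv2.COLOR_RGB2BGR))
E
```

```text
time: 6.05
tool_pos: [471.9, 40.1, 38.9]
tcp_rot: [180.0, -0.1, 4.0]
ft_force: [-0.6, 0.2, -2.7]
finger_gap: 35.2
cmd [471.25  39.96  38.04] [180.   0.   4.]
[471.94672386  40.06730707  38.93004926] [ 1.79993675e+02 -8.62370451e-02  4.00749105e+00] [-0.63503741  0.18290281 -2.74336385]
```

View pics/w4.png

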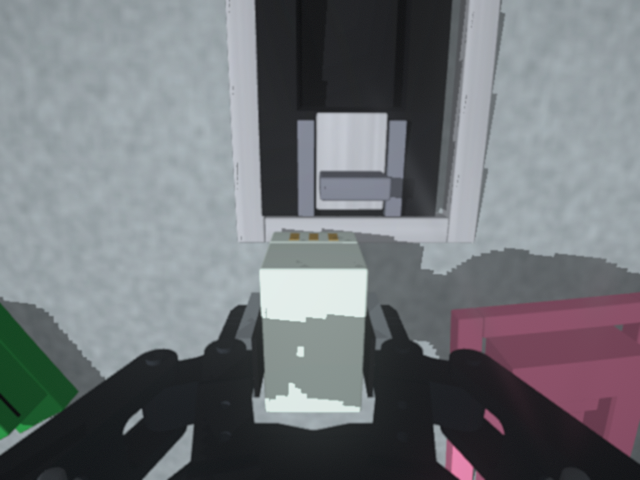

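The held block is square to the frame, with its face about 10 mm short of the unit. Feeling forward along tool x.

```bash
python3 -m jog '[[0.012,0,0,0,0,0],[0.024,0,0,0,0,0],[0.028,0,0,0,0,0],[0.028,0,0,0,0,0],[0.028,0,0,0,0,0]]'; python3 -m jog '[[0.004,0,0,0,0,0],[0.006,0,0,0,0,0],[0.006,0,0,0,0,0]]'
```

```text
time: 6.6
tool_pos: [478.1, 40.5, 37.9]
tcp_rot: [-180.0, 0.0, 4.0]
ft_force: [-0.0, 0.3, -3.1]
finger_gap: 35.2
time: 6.9
tool_pos: [479.8, 40.6, 38.1]
tcp_rot: [180.0, -0.0, 4.0]
ft_force: [0.1, 0.6, -2.5]
finger_gap: 35.1
```

```bash
python3 -m jog '[[0.002,0,0,0,0,0],[0.004,0,0,0,0,0],[0.004,0,0,0,0,0]]';python3 -m jog '[[0.002,0,0,0,0,0],[0.004,0,0,0,0,0],[0.004,0,0,0,0,0]]'
```

```text
time: 7.2
tool_pos: [480.8, 40.6, 38.1]
tcp_rot: [180.0, -0.0, 4.0]
ft_force: [0.2, -0.6, -2.3]
finger_gap: 35.3
time: 7.5
tool_pos: [481.6, 40.7, 38.0]
tcp_rot: [-180.0, 0.0, 4.0]
ft_force: [-1.5, -0.0, -3.0]
finger_gap: 35.1
```

```bash
python3 -m jog '[[0.002,0,0,0,0,0],[0.002,0,0,0,0,0],[0.002,0,0,0,0,0]]';python3 -m jog '[[0.002,0,0,0,0,0],[0.002,0,0,0,0,0],[0.002,0,0,0,0,0]]'
```

```text
time: 7.8
tool_pos: [481.7, 40.8, 37.8]
tcp_rot: [-180.0, 0.1, 4.0]
ft_force: [-4.0, 0.6, -1.6]
finger_gap: 34.9
time: 8.1
tool_pos: [481.7, 40.8, 37.7]
tcp_rot: [-180.0, 0.1, 4.0]
ft_force: [-7.1, -0.1, 1.1]
finger_gap: 35.4
```

Contact in x: force rises from about 10.25 mm of travel at ~6 N/mm. So the pocket middle is 79 mm beyond the face, 589.5 in world x, which agrees with the picture (590). Next I'll feel y at the unit's +y side.

```bash
python3 - <<'E'
from h import *
upd([0.046,0,0,0,0,0])
ex=np.array([np.cos(np.radians(4)),np.sin(np.radians(4))]); ey=np.array([-ex[1],ex[0]])
pk=np.array([589.5,33.2]); p=pk+ey*62; print(p)
plan([*p,85],tilt(4,0)); plan([*p,38],tilt(4,0))
E
```

```text
cmd [482.72  40.76  38.04] [180.   0.   4.]
[585.17509863  95.04897112]
row [0.4239, -0.188, -0.1878, -0.0, -0.0, -0.0] dist 125 ang 0.0
row [0.4239, -0.188, 0.0002, -0.0, -0.0, -0.0] dist 116 ang 0.0
```

```bash
python3 -m jog '[[-0.016,0,0,0,0,0],[-0.016,0,-0.1,0,0,0],[-0.016,0,-0.188,0,0,0],[0.424,-0.188,-0.188,0,0,0],[0.424,-0.188,-0.188,0,0,0],[0.424,-0.188,-0.188,0,0,0],[0.424,-0.188,-0.188,0,0,0],[0.424,-0.188,0,0,0,0],[0.424,-0.188,0,0,0,0],[0.424,-0.188,0,0,0,0]]'; python3 -m jog '[[0,0.01,0,0,0,0],[0,0.02,0,0,0,0],[0,0.02,0,0,0,0],[0,0.02,0,0,0,0]]';python3 - <<'E'
from h import *
d=cam("wrist"); cv2.imwrite("pics/w5.png",cv2.cvtColor(d["pixels"],cv2.COLOR_RGB2BGR))
E
```

```text
time: 9.1
tool_pos: [583.8, 94.6, 37.2]
tcp_rot: [180.0, 0.1, 4.0]
ft_force: [-0.5, 0.7, -1.5]
finger_gap: 35.3
time: 9.5
tool_pos: [585.8, 89.8, 38.7]
tcp_rot: [180.0, -0.1, 4.0]
ft_force: [0.4, -0.3, -2.4]
finger_gap: 35.4
```

View pics/w5.png

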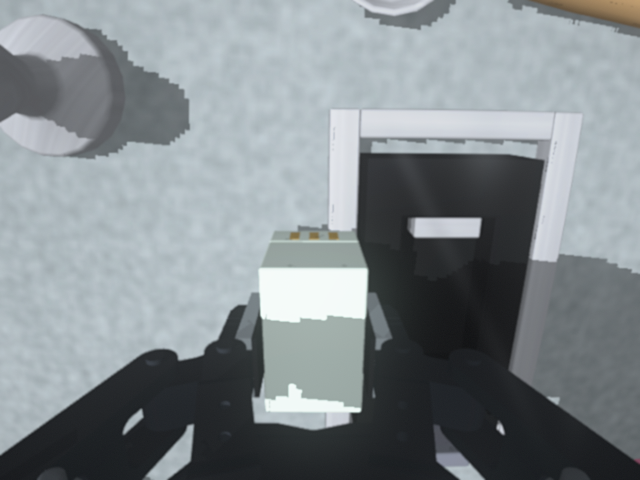

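The block stands beside the unit, whose edge is at column ~358, a few mm away. Stepping in towards it.

```bash
python3 -m jog '[[0,0.004,0,0,0,0],[0,0.008,0,0,0,0],[0,0.008,0,0,0,0]]';python3 -m jog '[[0,0.002,0,0,0,0],[0,0.004,0,0,0,0],[0,0.004,0,0,0,0]]'
```

```text
time: 9.85
tool_pos: [585.6, 87.9, 38.0]
tcp_rot: [180.0, 0.0, 4.0]
ft_force: [0.2, 0.4, -2.3]
finger_gap: 35.3
time: 10.15
tool_pos: [585.7, 87.2, 38.0]
tcp_rot: [-180.0, 0.0, 4.0]
ft_force: [0.3, 0.4, -2.4]
finger_gap: 35.3
```

```bash
python3 -m jog '[[0,0.002,0,0,0,0],[0,0.004,0,0,0,0],[0,0.004,0,0,0,0]]'
```

```text
time: 10.45
tool_pos: [585.7, 87.0, 38.1]
tcp_rot: [-179.9, 0.0, 4.0]
ft_force: [-0.9, 4.5, -2.3]
finger_gap: 35.4
```

```bash
python3 -m jog '[[0,0.002,0,0,0,0],[0,0.002,0,0,0,0],[0,0.002,0,0,0,0]]';python3 -m jog '[[0,-0.002,0,0,0,0],[0,-0.002,0,0,0,0],[0,-0.002,0,0,0,0]]'
```

```text
time: 10.75
tool_pos: [585.7, 87.0, 38.1]
tcp_rot: [-179.9, 0.0, 4.0]
ft_force: [-0.9, 7.1, -0.7]
finger_gap: 35.0
time: 11.05
tool_pos: [585.7, 87.0, 38.1]
tcp_rot: [-179.9, 0.0, 4.0]
ft_force: [0.5, 5.7, -2.0]
finger_gap: 35.3
```

Contact in y is also clear (zero force at ~8.1 mm, measured y 87.0). Now I'll work out the pocket position in tool terms and the block-in-grip offsets.

```bash
python3 - <<'E'
from h import *
upd([0.424,-0.188,0,0,0,0]); p,o=load()
ex=np.array([np.cos(np.radians(4)),np.sin(np.radians(4))]); ey=np.array([-ex[1],ex[0]])
xc=np.array([471.25,39.96])+10.25*ex; yc=p[:2]-8.1*ey
uc=xc@ex; vc=yc@ey; print('uc,vc',uc,vc, 'meas y', np.array([585.7,87.0])@ey)
U=uc+114; V=vc-53   # TCP u,v for level block centred on pocket
print('TCP centred world',U*ex+V*ey, 'pocket (f=29)',(U+ -6)*ex+V*ey)
upd([0,0.020+0.008+0.004+0.004+0.002-0.002,0,0,0,0])
# f from wrist picture
d=cam("wrist"); s=r.sense()
Rt=R.from_euler('xyz',s['tcp_rot'],degrees=True); t=s['tool_pos']
for row in ([(260,267.5),(368,267.5)],[(265,411.5),(361,411.5)]):
    P=atz(d,row,t[2]-21.5+46); print(Rt.inv().apply(P-t).round(2))
cv2.imwrite("pics/w6.png",cv2.cvtColor(d["pixels"],cv2.COLOR_RGB2BGR))
json.dump(dict(uc=uc,vc=vc,U=U,V=V),open('feel.json','w'))
E
```

```text
cmd [585.19  95.04  38.04] [180.   0.   4.]
uc,vc 483.1395273757574 45.88574864629695 meas y 45.93170570067051
TCP centred world [596.18119059  34.55742637] pocket (f=29) [590.19580629  34.13888753]
cmd [585.82  86.06  38.04] [180.   0.   4.]
[[ 29.28 -16.87 -24.48]
 [ 29.3   18.29 -24.53]]
[[-28.32 -17.52 -24.47]
 [-28.27  18.32 -24.52]]
```

```bash
cat >> h.py <<'E'
F,B=29.3,21.6
ex=np.array([np.cos(np.radians(4)),np.sin(np.radians(4))]); ey=np.array([-ex[1],ex[0]])
def pose(C,zC,th,dv=0):
    fj=json.load(open('feel.json')); t=np.radians(th)
    u=C+fj['uc']+79+F-F*np.cos(t)+B*np.sin(t); z=zC+F*np.sin(t)+B*np.cos(t)
    return [*(u*ex+(fj['V']+dv)*ey),z],tilt(4,th)
def seq(L):
    for a in L: print(a,end=' '); plan(*pose(*a))
E
python3 - <<'E'
from h import *
p,o=load(); plan([*(p[:2]+3*ey),95],tilt(4,0))
seq([(22.5,55,22),(22.5,32,22)])
E
```

```text
row [-0.0, -0.012, -0.2278, -0.0, -0.0, -0.0] dist 57 ang 0.0
(22.5, 55, 22) row [0.0179, 0.2084, -0.1918, -0.0, -0.1222, -0.0] dist 71 ang 22.0
(22.5, 32, 22) row [0.0179, 0.2084, -0.0998, -0.0, -0.1222, -0.0] dist 58 ang 22.0
```

```bash
python3 -m jog '[[0,-0.012,0,0,0,0],[0,-0.012,-0.12,0,0,0],[0,-0.012,-0.228,0,0,0],[0.018,0.208,-0.228,0,-0.122,0],[0.018,0.208,-0.228,0,-0.122,0],[0.018,0.208,-0.228,0,-0.122,0],[0.018,0.208,-0.192,0,-0.122,0],[0.018,0.208,-0.192,0,-0.122,0],[0.018,0.208,-0.192,0,-0.122,0],[0.018,0.208,-0.192,0,-0.122,0]]' && python3 - <<'E'
from h import *
upd([0.018,0.208,-0.192,0,-0.122,0]); print(pose(22.5,55,22)[0])
for n in ("wrist","scene"):
    d=cam(n)
    if n=="wrist": cv2.imwrite("pics/w7.png",cv2.cvtColor(d["pixels"],cv2.COLOR_RGB2BGR))
    else: crop(d,300,190,160,130,"s7",5)
seq([(22.5,32,22),(22.5,20,22),(22.5,15,22),(22.5,13,22)])
E
```

```text
time: 12.1
tool_pos: [593.9, 34.8, 87.1]
tcp_rot: [180.0, 21.8, 4.0]
ft_force: [0.6, -0.1, -2.4]
finger_gap: 35.2
cmd [593.93  34.5   86.04] [180.    21.96   4.  ]
[np.float64(593.911747813891), np.float64(34.398731469990906), np.float64(86.00314444572884)]
(22.5, 32, 22) row [0.0344, 0.0004, 0.0855, -0.0, -0.0002, -0.0] dist 23 ang 0.0
(22.5, 20, 22) row [0.0523, 0.0004, 0.13, -0.0, -0.0002, -0.0] dist 35 ang 0.0
(22.5, 15, 22) row [0.0598, 0.0004, 0.1486, -0.0, -0.0002, -0.0] dist 40 ang 0.0
(22.5, 13, 22) row [0.0628, 0.0004, 0.156, -0.0, -0.0002, -0.0] dist 42 ang 0.0
```

View pics/w7.png

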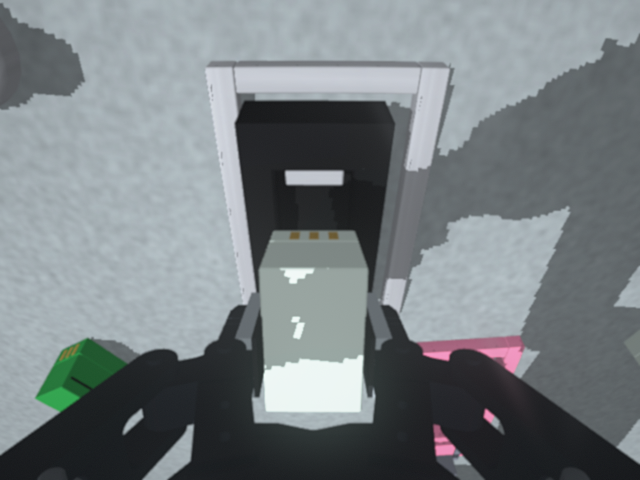

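View pics/s7.png

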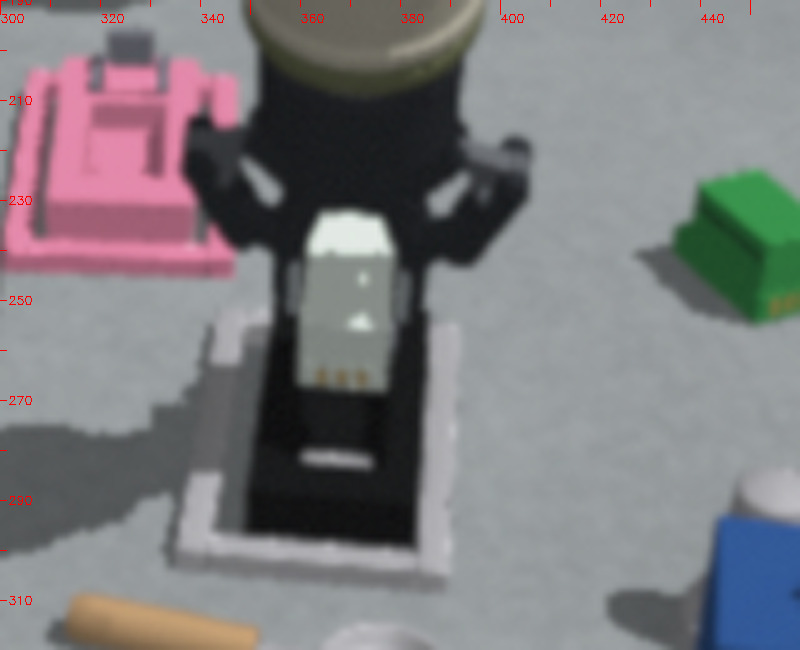

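The tilted block is centred on the shoe in both axes (strips 313, shoe middle 314). Lowering it.

```bash
python3 -m jog '[[0.0172,0,0.0427,0,0,0],[0.0344,0,0.0855,0,0,0],[0.0434,0,0.1077,0,0,0],[0.0523,0,0.13,0,0,0],[0.0523,0,0.13,0,0,0],[0.0523,0,0.13,0,0,0]]' && python3 - <<'E'
from h import *
upd([0.0523,0,0.13,0,0,0])
seq([(22.5,17,22),(22.5,15,22),(22.5,13,22),(22.5,12,22)])
E
```

```text
time: 12.8
tool_pos: [593.8, 34.5, 50.8]
tcp_rot: [-180.0, 22.0, 4.0]
ft_force: [0.7, -0.7, -1.8]
finger_gap: 35.1
cmd [593.9   34.5   51.01] [180.    21.96   4.  ]
(22.5, 17, 22) row [0.0045, 0.0004, 0.0112, -0.0, -0.0002, -0.0] dist 3 ang 0.0
(22.5, 15, 22) row [0.0075, 0.0004, 0.0186, -0.0, -0.0002, -0.0] dist 5 ang 0.0
(22.5, 13, 22) row [0.0105, 0.0004, 0.026, -0.0, -0.0002, -0.0] dist 7 ang 0.0
(22.5, 12, 22) row [0.012, 0.0004, 0.0297, -0.0, -0.0002, -0.0] dist 8 ang 0.0
```

```bash
python3 -m jog '[[0.0045,0,0.0112,0,0,0],[0.0075,0,0.0186,0,0,0],[0.0105,0,0.026,0,0,0],[0.0105,0,0.026,0,0,0],[0.0105,0,0.026,0,0,0]]'; python3 -m jog '[[0.0015,0,0.0037,0,0,0],[0.0015,0,0.0037,0,0,0],[0.0015,0,0.0037,0,0,0]]'
```

```text
time: 13.3
tool_pos: [593.6, 34.5, 43.9]
tcp_rot: [-180.0, 22.0, 4.0]
ft_force: [-2.1, -1.9, -1.6]
finger_gap: 35.0
time: 13.6
tool_pos: [593.8, 34.5, 43.2]
tcp_rot: [180.0, 22.0, 4.0]
ft_force: [-3.2, -0.6, 1.1]
finger_gap: 35.0
```

```bash
python3 -m jog '[[0.0008,0,0.0019,0,0,0],[0.0008,0,0.0019,0,0,0],[0.0008,0,0.0019,0,0,0]]'; python3 - <<'E'
from h import *
upd([0.0105+0.0015+.0008,0,0.026+0.0037+.0019,0,0,0])
seq([(22.5,12,22),(25,12,22),(27,12,22),(29,12,22)])
E
```

```text
time: 13.9
tool_pos: [594.0, 34.5, 42.6]
tcp_rot: [180.0, 22.0, 4.0]
ft_force: [-3.1, -0.9, 2.0]
finger_gap: 34.9
cmd [593.92  34.5   42.49] [180.    21.96   4.  ]
(22.5, 12, 22) row [-0.0008, 0.0004, -0.0019, -0.0, -0.0002, -0.0] dist 1 ang 0.0
(25, 12, 22) row [0.0085, 0.0004, -0.0056, -0.0, -0.0002, -0.0] dist 3 ang 0.0
(27, 12, 22) row [0.0159, 0.0004, -0.0086, -0.0, -0.0002, -0.0] dist 5 ang 0.0
(29, 12, 22) row [0.0233, 0.0004, -0.0116, -0.0, -0.0002, -0.0] dist 7 ang 0.0
```

```bash
python3 -m jog '[[0.0008,0,0.0019,0,0,0],[0.0008,0,0.0019,0,0,0],[0.0008,0,0.0019,0,0,0]]';  python3 -m jog '[[0.0008,0,0.0019,0,0,0],[0.0008,0,0.0019,0,0,0],[0.0008,0,0.0019,0,0,0]]'; python3 - <<'E'
from h import *
upd([0.0016,0,.0038,0,0,0])
seq([(22.5,12,22)])
d=cam("scene"); crop(d,300,190,160,130,"s8",5)
E
```

```text
time: 14.2
tool_pos: [594.0, 34.5, 42.0]
tcp_rot: [-180.0, 21.9, 4.0]
ft_force: [-3.1, -0.1, 3.8]
finger_gap: 35.3
time: 14.5
tool_pos: [594.0, 34.5, 41.9]
tcp_rot: [180.0, 21.9, 4.0]
ft_force: [-3.4, -0.3, 4.5]
finger_gap: 35.2
cmd [593.93  34.5   41.46] [180.    21.96   4.  ]
(22.5, 12, 22) row [-0.0024, 0.0004, -0.0057, -0.0, -0.0002, -0.0] dist 2 ang 0.0
```

View pics/s8.png

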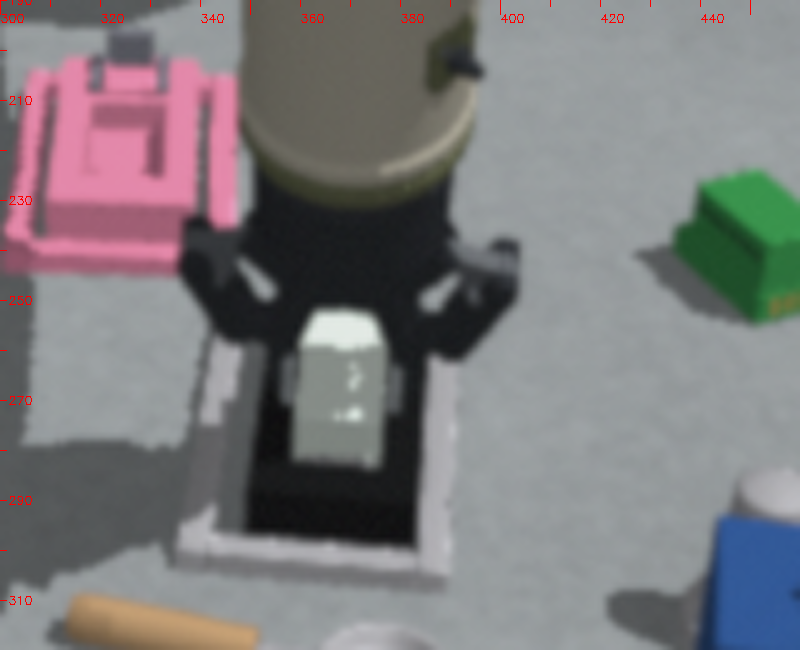

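The contact edge is inside the pocket (strips hidden below the rim), the shoe is felt at ~3 N, and the floor is met at about zC 11, so the grip depth B is nearer 20.7. Now I'll push the shoe back gradually.

```bash
sed -i 's/^F,B=.*/F,B=29.3,20.7/' h.py; python3 - <<'E'
from h import *
p,o=load(); q=pose(22.5,12,22)[0]; print(p,q)
seq([(24,12,22),(25.5,12,22),(27,12,22),(28,12,22),(29,12,22)])
E
```

```text
[593.93263282  34.50019987  41.45637315] [np.float64(593.5754231503672), np.float64(34.375213358492715), np.float64(42.16867897661872)]
(24, 12, 22) row [0.0031, 0.0004, -0.0043, -0.0, -0.0002, -0.0] dist 1 ang 0.0
(25.5, 12, 22) row [0.0087, 0.0004, -0.0066, -0.0, -0.0002, -0.0] dist 3 ang 0.0
(27, 12, 22) row [0.0143, 0.0004, -0.0088, -0.0, -0.0002, -0.0] dist 4 ang 0.0
(28, 12, 22) row [0.018, 0.0004, -0.0103, -0.0, -0.0002, -0.0] dist 5 ang 0.0
(29, 12, 22) row [0.0217, 0.0004, -0.0118, -0.0, -0.0002, -0.0] dist 6 ang 0.0
```

```bash
python3 -m jog '[[0.0031,0,-0.0043,0,0,0],[0.0059,0,-0.0054,0,0,0],[0.0087,0,-0.0066,0,0,0],[0.0115,0,-0.0077,0,0,0],[0.0143,0,-0.0088,0,0,0],[0.0143,0,-0.0088,0,0,0],[0.0143,0,-0.0088,0,0,0]]'; python3 -m jog '[[0.0037,0,-0.0015,0,0,0],[0.0037,0,-0.0015,0,0,0],[0.0037,0,-0.0015,0,0,0]]'
```

```text
time: 15.25
tool_pos: [596.6, 34.7, 41.9]
tcp_rot: [-180.0, 22.2, 4.0]
ft_force: [-9.1, -0.9, 5.4]
finger_gap: 35.3
time: 15.55
tool_pos: [597.5, 34.8, 41.9]
tcp_rot: [-180.0, 22.2, 4.0]
ft_force: [-9.0, -0.9, 4.3]
finger_gap: 34.9
```

```bash
python3 -m jog '[[0.0028,0,-0.0011,0,0,0],[0.0056,0,-0.0022,0,0,0],[0.0056,0,-0.0022,0,0,0],[0.0056,0,-0.0022,0,0,0]]';python3 -m jog '[[0.0037,0,-0.0015,0,0,0],[0.0037,0,-0.0015,0,0,0],[0.0037,0,-0.0015,0,0,0]]'; python3 - <<'E'
from h import *
upd([.0143+.0037+.0056+.0037,0,-.0088-.0015-.0022-.0015,0,0,0]); s=r.sense()
print(s['tool_pos'],s['tcp_rot'],s['ft_force'])
th=np.radians(s['tcp_rot'][1]); fj=json.load(open('feel.json'))
u=s['tool_pos'][:2]@ex; print("C'",u-fj['uc']-79-F+F*np.cos(th)-B*np.sin(th),'zC',s['tool_pos'][2]-F*np.sin(th)-B*np.cos(th), 'v',s['tool_pos'][:2]@ey-fj['V'])
E
```

```text
time: 15.95
tool_pos: [598.8, 34.8, 41.9]
tcp_rot: [-180.0, 22.2, 4.0]
ft_force: [-9.6, -1.0, 5.8]
finger_gap: 35.1
time: 16.25
tool_pos: [599.7, 34.9, 41.9]
tcp_rot: [-180.0, 22.2, 4.0]
ft_force: [-10.0, -1.1, 5.7]
finger_gap: 35.2
cmd [601.55  35.03  42.15] [180.    21.96   4.  ]
[599.69463856  34.8821275   41.87273808] [-179.99955009   22.22336058    3.99299663] [-9.99401218 -1.11863405  5.73368624]
C' 28.521913743586932 zC 11.628612725549957 v 0.07882443229651415
```

Shoe pushed back ~6.6 mm at about 10 N; the block is centred in y (0.08 mm) and 22° tilted. Starting the rock-down.

```bash
cat >> h.py <<'E'
def where():
    s=r.sense(); th=np.radians(s['tcp_rot'][1]); fj=json.load(open('feel.json')); u=s['tool_pos'][:2]@ex
    print("C' %.2f zC %.2f v %.2f th %.2f"%(u-fj['uc']-79-F+F*np.cos(th)-B*np.sin(th),s['tool_pos'][2]-F*np.sin(th)-B*np.cos(th),s['tool_pos'][:2]@ey-fj['V'],np.degrees(th)),'F',s['ft_force'].round(1),'M',s['wrist_torque'].round(2),s['tool_pos'].round(2))
E
python3 - <<'E'
from h import *
seq([(30.8,12,21),(31.1,12,20),(31.4,12,19),(31.8,12,18)])
E
```

```text
(30.8, 12, 21) row [-0.0004, 0.0004, 0.0015, -0.0, 0.0053, -0.0] dist 0 ang 1.0
(31.1, 12, 20) row [-0.0006, 0.0004, 0.0032, -0.0, 0.0109, -0.0] dist 1 ang 2.0
(31.4, 12, 19) row [-0.0009, 0.0004, 0.0048, -0.0, 0.0164, -0.0] dist 1 ang 3.0
(31.8, 12, 18) row [-0.0007, 0.0004, 0.0064, -0.0, 0.022, -0.0] dist 2 ang 4.0
```

```bash
python3 -m jog '[[-0.0004,0,0.0015,0,0.0053,0],[-0.0006,0,0.0032,0,0.0109,0],[-0.0009,0,0.0048,0,0.0164,0],[-0.0007,0,0.0064,0,0.022,0],[-0.0007,0,0.0064,0,0.022,0],[-0.0007,0,0.0064,0,0.022,0]]'; python3 - <<'E'
from h import *
upd([-0.0007,0,0.0064,0,0.022,0]); where()
seq([(32.3,12,17),(32.7,12,16),(33.1,12,15),(33.4,12,14)])
E
```

```text
time: 16.85
tool_pos: [598.6, 34.9, 40.5]
tcp_rot: [-180.0, 18.3, 4.0]
ft_force: [-11.2, -1.4, 6.0]
finger_gap: 35.0
cmd [600.79  34.98  40.73] [180.  18.   4.]
C' 29.45 zC 11.64 v 0.16 th 18.28 F [-11.2  -1.4   6. ] M [-0.15  2.04 -0.01] [598.58  34.88  40.48]
(32.3, 12, 17) row [0.0005, 0.0004, 0.0014, -0.0, 0.0056, -0.0] dist 0 ang 1.0
(32.7, 12, 16) row [0.0006, 0.0004, 0.003, -0.0, 0.0111, -0.0] dist 1 ang 2.0
(33.1, 12, 15) row [0.0008, 0.0004, 0.0046, -0.0, 0.0167, -0.0] dist 1 ang 3.0
(33.4, 12, 14) row [0.0006, 0.0004, 0.0064, -0.0, 0.0222, -0.0] dist 2 ang 4.0
```

```bash
python3 -m jog '[[0.0025,0,0.001,0,0.0056,0],[0.0035,0,0.003,0,0.0111,0],[0.0035,0,0.003,0,0.0111,0],[0.0035,0,0.003,0,0.0111,0]]'; python3 - <<'E'
from h import *
upd([0.0035,0,0.003,0,0.0111,0]); where()
p,o=load(); print(p,pose(33.3,12,16)[0])
seq([(33.6,12,15),(34,12,14),(34.4,12,13),(34.7,12,12)])
E
```

```text
time: 17.25
tool_pos: [599.1, 34.9, 39.6]
tcp_rot: [-180.0, 16.3, 4.0]
ft_force: [-13.0, -1.3, 7.6]
finger_gap: 34.7
cmd [601.39  35.02  39.75] [180.  16.   4.]
C' 30.90 zC 11.55 v 0.09 th 16.30 F [-13.   -1.3   7.6] M [-0.19  2.27 -0.02] [599.05  34.85  39.64]
[601.39288748  35.02147917  39.74800797] [np.float64(601.3093936122533), np.float64(34.91602525655768), np.float64(39.97429163136128)]
(33.6, 12, 15) row [-0.0009, 0.0004, 0.001, -0.0, 0.0056, -0.0] dist 0 ang 1.0
(34, 12, 14) row [-0.0007, 0.0004, 0.0026, -0.0, 0.0111, -0.0] dist 1 ang 2.0
(34.4, 12, 13) row [-0.0005, 0.0004, 0.0043, -0.0, 0.0167, -0.0] dist 1 ang 3.0
(34.7, 12, 12) row [-0.0007, 0.0004, 0.0061, -0.0, 0.0222, -0.0] dist 2 ang 4.0
```

```bash
python3 -m jog '[[-0.0009,0,0.001,0,0.0056,0],[-0.0005,0,0.0026,0,0.0111,0],[-0.0005,0,0.0026,0,0.0111,0],[-0.0005,0,0.0026,0,0.0111,0]]'; python3 - <<'E'
from h import *
upd([-0.0005,0,0.0026,0,0.0111,0]); where()
p,o=load(); print(p,pose(34,12,14)[0])
seq([(34.4,12,13),(34.7,12,12),(35,12,11),(35.3,12,10)])
E
```

```text
time: 17.65
tool_pos: [598.7, 34.9, 38.9]
tcp_rot: [-180.0, 14.3, 4.0]
ft_force: [-11.7, -1.0, 6.9]
finger_gap: 35.0
cmd [601.09  35.    39.16] [180.  14.   4.]
C' 31.47 zC 11.58 v 0.14 th 14.31 F [-11.7  -1.    6.9] M [-0.21  2.27  0.01] [598.66  34.87  38.88]
[601.09427297  35.00061372  39.15765299] [np.float64(601.047426194595), np.float64(34.897706710207764), np.float64(39.17343307498339)]
(34.4, 12, 13) row [-0.0001, 0.0004, 0.0017, -0.0, 0.0056, -0.0] dist 0 ang 1.0
(34.7, 12, 12) row [-0.0003, 0.0004, 0.0035, -0.0, 0.0111, -0.0] dist 1 ang 2.0
(35, 12, 11) row [-0.0005, 0.0004, 0.0053, -0.0, 0.0167, -0.0] dist 1 ang 3.0
(35.3, 12, 10) row [-0.0007, 0.0004, 0.0071, -0.0, 0.0222, -0.0] dist 2 ang 4.0
```

```bash
python3 -m jog '[[-0.0001,0,0.0017,0,0.0056,0],[-0.0003,0,0.0035,0,0.0111,0],[-0.0003,0,0.0035,0,0.0111,0],[-0.0003,0,0.0035,0,0.0111,0]]'; python3 - <<'E'
from h import *
upd([-0.0003,0,0.0035,0,0.0111,0]); where()
seq([(35,12,11),(35.3,12,10),(35.5,12,9),(35.7,12,8)])
E
```

```text
time: 18.05
tool_pos: [598.3, 34.8, 38.0]
tcp_rot: [-180.0, 12.3, 4.0]
ft_force: [-13.1, -1.2, 8.1]
finger_gap: 35.1
cmd [600.81  34.98  38.33] [180.    12.01   4.  ]
C' 32.04 zC 11.55 v 0.13 th 12.32 F [-13.1  -1.2   8.1] M [-0.19  2.32 -0.01] [598.29  34.84  38.03]
(35, 12, 11) row [-0.0003, 0.0004, 0.0018, -0.0, 0.0056, -0.0] dist 0 ang 1.0
(35.3, 12, 10) row [-0.0005, 0.0004, 0.0036, -0.0, 0.0111, -0.0] dist 1 ang 2.0
(35.5, 12, 9) row [-0.0011, 0.0004, 0.0055, -0.0, 0.0167, -0.0] dist 1 ang 3.0
(35.7, 12, 8) row [-0.0016, 0.0004, 0.0075, -0.0, 0.0223, -0.0] dist 2 ang 4.0
```

```bash
python3 -m jog '[[-0.0003,0,0.0018,0,0.0056,0],[-0.0003,0,0.0036,0,0.0111,0],[-0.0003,0,0.0036,0,0.0111,0],[-0.0003,0,0.0036,0,0.0111,0]]'; python3 - <<'E'
from h import *
upd([-0.0003,0,0.0036,0,0.0111,0]); where()
seq([(35.6,12,9),(35.8,12,8),(36,12,7),(36.2,12,6)])
d=cam("scene"); crop(d,300,190,160,130,"s9",5)
E
```

```text
time: 18.45
tool_pos: [597.8, 34.8, 37.2]
tcp_rot: [-180.0, 10.3, 4.0]
ft_force: [-14.5, -0.9, 10.7]
finger_gap: 35.1
cmd [600.55  34.96  37.46] [180.    10.01   4.  ]
C' 32.43 zC 11.53 v 0.14 th 10.35 F [-14.5  -0.9  10.7] M [-0.22  2.66  0.01] [597.79  34.81  37.16]
(35.6, 12, 9) row [-0.0004, 0.0004, 0.0018, -0.0, 0.0056, -0.0] dist 0 ang 1.0
(35.8, 12, 8) row [-0.001, 0.0004, 0.0038, -0.0, 0.0112, -0.0] dist 1 ang 2.0
(36, 12, 7) row [-0.0016, 0.0004, 0.0057, -0.0, 0.0167, -0.0] dist 1 ang 3.0
(36.2, 12, 6) row [-0.0021, 0.0004, 0.0077, -0.0, 0.0223, -0.0] dist 2 ang 4.0
```

View pics/s9.png

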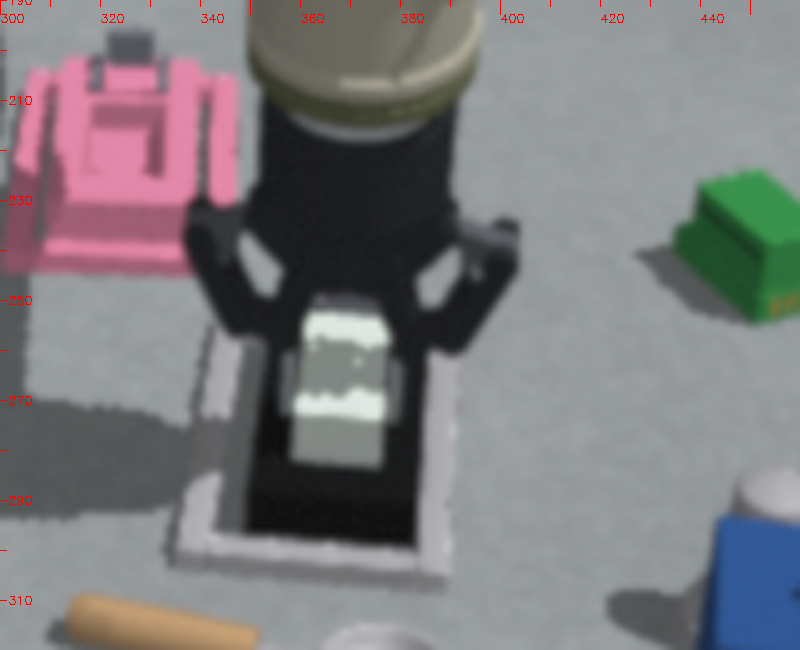

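```bash
python3 - <<'E'
from h import *
seq([(35.7,12.3,9),(36,12.3,8)])
E
python3 -m jog '[[0,0,0.0008,0,0.0056,0],[0,0,0.0026,0,0.0112,0],[0,0,0.0026,0,0.0112,0],[0,0,0.0026,0,0.0112,0]]'; python3 - <<'E'
from h import *
upd([0,0,0.0026,0,0.0112,0]); where(); print(load()[0],pose(36,12.3,8)[0])
seq([(36.3,12.3,7),(36.5,12.3,6)])
E
```

```text
(35.7, 12.3, 9) row [-0.0003, 0.0004, 0.0006, -0.0, 0.0056, -0.0] dist 0 ang 1.0
(36, 12.3, 8) row [-0.0005, 0.0004, 0.0025, -0.0, 0.0112, -0.0] dist 1 ang 2.0
time: 18.9
tool_pos: [597.6, 34.8, 36.3]
tcp_rot: [-180.0, 8.3, 4.0]
ft_force: [-14.4, -0.9, 8.8]
finger_gap: 35.1
cmd [600.44  34.95  36.82] [180.     7.99   4.  ]
C' 33.09 zC 11.59 v 0.12 th 8.34 F [-14.4  -0.9   8.8] M [-0.21  2.58  0.  ] [597.57  34.78  36.32]
[600.43782885  34.95474521  36.82198677] [np.float64(600.3370711259928), np.float64(34.84803384491251), np.float64(36.876320881080424)]
(36.3, 12.3, 7) row [-0.0007, 0.0004, 0.0017, -0.0, 0.0055, -0.0] dist 0 ang 1.0
(36.5, 12.3, 6) row [-0.0013, 0.0004, 0.0037, -0.0, 0.0111, -0.0] dist 1 ang 2.0
```

```bash
python3 -m jog '[[-0.0007,0,0.0017,0,0.0055,0],[-0.0013,0,0.0037,0,0.0111,0],[-0.0013,0,0.0037,0,0.0111,0],[-0.0013,0,0.0037,0,0.0111,0]]'; python3 - <<'E'
from h import *
upd([-0.0013,0,0.0037,0,0.0111,0]); where()
seq([(36.5,12.3,5),(36.5,12.3,4)])
d=cam("wrist"); cv2.imwrite("pics/w10.png",cv2.cvtColor(d["pixels"],cv2.COLOR_RGB2BGR))
E
```

```text
time: 19.3
tool_pos: [597.2, 34.8, 35.4]
tcp_rot: [-180.0, 6.3, 4.0]
ft_force: [-14.6, -0.7, 9.4]
finger_gap: 35.0
cmd [599.99  34.92  35.95] [180.     5.99   4.  ]
C' 33.54 zC 11.60 v 0.16 th 6.33 F [-14.6  -0.7   9.4] M [-0.16  2.6   0.06] [597.17  34.78  35.41]
(36.5, 12.3, 5) row [-0.0014, 0.0004, 0.0021, -0.0, 0.0055, -0.0] dist 1 ang 1.0
(36.5, 12.3, 4) row [-0.0028, 0.0004, 0.0041, -0.0, 0.0111, -0.0] dist 1 ang 2.0
```

View pics/w10.png

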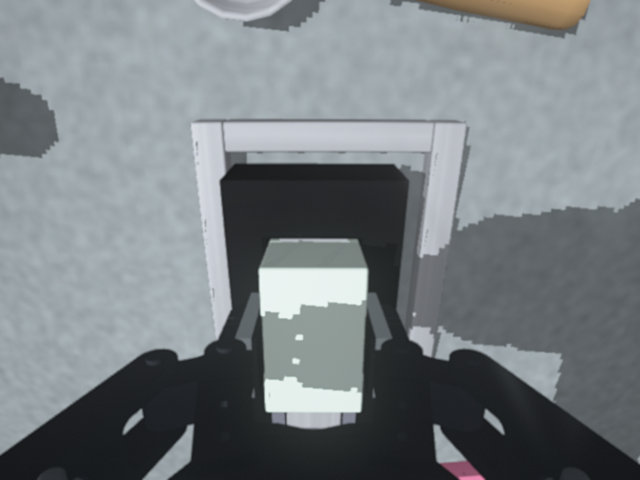

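No slip in the grip (block edges still at rows 267 and 412). Rocking on to flat.

```bash
python3 -m jog '[[-0.0014,0,0.0021,0,0.0055,0],[-0.0028,0,0.0041,0,0.0111,0],[-0.0028,0,0.0041,0,0.0111,0],[-0.0028,0,0.0041,0,0.0111,0]]'; python3 - <<'E'
from h import *
upd([-0.0028,0,0.0041,0,0.0111,0]); where()
seq([(36.5,12.3,3),(36.5,12.3,2),(36.5,12.3,1),(36.5,12.3,0)])
E
```

```text
time: 19.75
tool_pos: [596.7, 34.7, 34.5]
tcp_rot: [-180.0, 4.3, 4.0]
ft_force: [-13.9, -1.0, 8.6]
finger_gap: 34.9
cmd [599.19  34.87  35.  ] [180.   4.   4.]
C' 33.92 zC 11.63 v 0.12 th 4.29 F [-13.9  -1.    8.6] M [-0.14  2.28 -0.  ] [596.72  34.72  34.46]
(36.5, 12.3, 3) row [-0.0014, 0.0004, 0.0021, -0.0, 0.0055, -0.0] dist 1 ang 1.0
(36.5, 12.3, 2) row [-0.0028, 0.0004, 0.0042, -0.0, 0.0111, -0.0] dist 1 ang 2.0
(36.5, 12.3, 1) row [-0.0042, 0.0004, 0.0063, -0.0, 0.0166, -0.0] dist 2 ang 3.0
(36.5, 12.3, 0) row [-0.0055, 0.0004, 0.0084, -0.0, 0.0222, -0.0] dist 3 ang 4.0
```

```bash
python3 -m jog '[[-0.0016,0,0.0021,0,0.0055,0],[-0.0032,0,0.0042,0,0.0111,0],[-0.0032,0,0.0042,0,0.0111,0],[-0.0032,0,0.0042,0,0.0111,0]]'; python3 - <<'E'
from h import *
upd([-0.0032,0,0.0042,0,0.0111,0]); where()
seq([(36,12.3,1),(35.8,12.3,0)])
E
```

```text
time: 20.15
tool_pos: [596.1, 34.7, 33.6]
tcp_rot: [-180.0, 2.3, 4.0]
ft_force: [-11.7, -1.1, 8.3]
finger_gap: 35.3
cmd [598.32  34.81  34.01] [180.   2.   4.]
C' 34.13 zC 11.73 v 0.11 th 2.25 F [-11.7  -1.1   8.3] M [-0.15  2.14  0.01] [596.14  34.67  33.56]
(36, 12.3, 1) row [-0.0031, 0.0004, 0.0021, -0.0, 0.0055, -0.0] dist 1 ang 1.0
(35.8, 12.3, 0) row [-0.0053, 0.0004, 0.0042, -0.0, 0.0111, -0.0] dist 2 ang 2.0
```

```bash
python3 -m jog '[[-0.0031,0,0.0021,0,0.0055,0],[-0.0053,0,0.0042,0,0.0111,0],[-0.0053,0,0.0042,0,0.0111,0],[-0.0053,0,0.0042,0,0.0111,0]]'; python3 - <<'E'
from h import *
upd([-0.0053,0,0.0042,0,0.0111,0]); where()
seq([(34.8,12,0),(33.8,12,0)])
E
```

```text
time: 20.55
tool_pos: [595.5, 34.7, 33.0]
tcp_rot: [-180.0, 0.2, 4.0]
ft_force: [-10.1, -0.7, 10.4]
finger_gap: 35.0
cmd [596.96  34.71  33.01] [180.  -0.   4.]
C' 34.29 zC 12.27 v 0.14 th 0.16 F [-10.1  -0.7  10.4] M [-0.06  2.02 -0.06] [595.52  34.65  33.05]
(34.8, 12, 0) row [-0.004, 0.0004, 0.0012, -0.0, -0.0, -0.0] dist 1 ang 0.0
(33.8, 12, 0) row [-0.008, 0.0004, 0.0012, -0.0, -0.0, -0.0] dist 2 ang 0.0
```

```bash
python3 -m jog '[[-0.004,0,0.002,0,0,0],[-0.008,0,0.004,0,0,0],[-0.008,0,0.004,0,0.002,0],[-0.008,0,0.004,0,0.002,0]]'; python3 - <<'E'
from h import *
upd([-0.008,0,0.004,0,0.002,0]); where()
d=cam("scene"); crop(d,300,190,160,130,"s11",5)
E
```

```text
time: 20.95
tool_pos: [595.2, 34.6, 33.1]
tcp_rot: [-180.0, -0.4, 4.0]
ft_force: [-6.1, 0.4, 10.0]
finger_gap: 35.2
cmd [594.97  34.57  32.01] [180.    -0.36   4.  ]
C' 34.19 zC 12.57 v 0.16 th -0.40 F [-6.1  0.4 10. ] M [0.09 1.36 0.02] [595.21  34.65  33.06]
```

View pics/s11.png

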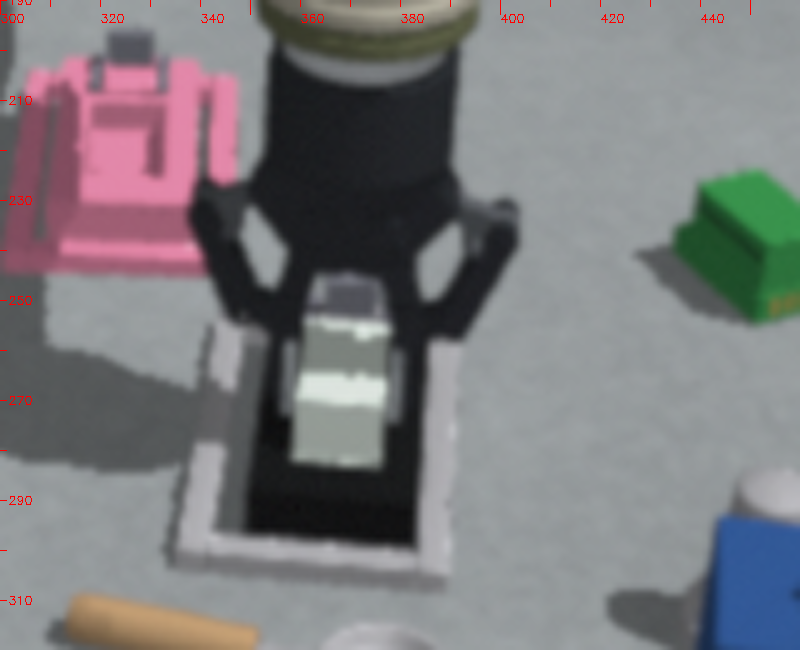

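The block now lies flat: pressing 1 mm harder doesn't lower it (z stays 33.06), and the tool is level. Relaxing the pressure, then letting go.

```bash
python3 -m jog '[[0,0,-0.004,0,-0.002,0],[0,0,-0.004,0,-0.002,0],[0,0,-0.004,0,-0.002,0]]'; python3 -m jog '[[0,0,0,0,0,0],[0,0,0,0,0,0],[0,0,0,0,0,0],[0,0,0,0,0,0],[0,0,0,0,0,0]]' 0.8 ; python3 - <<'E'
from h import *
upd([0,0,-0.004,0,-0.002,0]); where()
plan([*load()[0][:2],110],tilt(4,0))
E
```

```text
time: 21.3
tool_pos: [594.8, 34.7, 33.1]
tcp_rot: [-180.0, 0.0, 4.0]
ft_force: [-6.6, 0.0, 5.8]
finger_gap: 35.3
time: 21.8
tool_pos: [595.1, 34.6, 33.0]
tcp_rot: [-180.0, -0.0, 4.0]
ft_force: [-0.4, -0.2, 0.0]
finger_gap: 68.2
cmd [594.96  34.57  33.01] [180.  -0.   4.]
C' 33.93 zC 12.35 v 0.09 th -0.02 F [-0.4 -0.2  0. ] M [ 0.04  0.07 -0.01] [595.1   34.57  33.04]
row [0.0, 0.0, -0.308, -0.0, -0.0, -0.0] dist 77 ang 0.0
```

Released (no residual force). Retreating up and back for a look.

```bash
python3 -m jog '[[0,0,-0.1,0,0,0],[0,0,-0.2,0,0,0],[0,0,-0.35,0,0,0],[-0.4,0,-0.35,0,0,0],[-0.4,0,-0.35,0,0,0],[-0.4,0,-0.35,0,0,0],[-0.4,0,-0.35,0,0,0]]' 0.8; python3 - <<'E'
from h import *
upd([-0.4,0,-0.35,0,0,0]); where()
d=cam("wrist"); cv2.imwrite("pics/w12.png",cv2.cvtColor(d["pixels"],cv2.COLOR_RGB2BGR))
import pickle; pickle.dump(d,open('w12.pkl','wb'))
d=cam("scene"); crop(d,320,230,100,90,"s12",8)
E
```

```text
time: 22.5
tool_pos: [493.8, 27.6, 120.2]
tcp_rot: [-180.0, 0.0, 4.0]
ft_force: [-0.2, -0.4, -0.5]
finger_gap: 68.5
cmd [495.2   27.6  120.51] [180.  -0.   4.]
C' -67.63 zC 99.50 v 0.24 th 0.00 F [-0.2 -0.4 -0.5] M [ 0.01  0.   -0.03] [493.79  27.64 120.2 ]
```

View pics/w12.png

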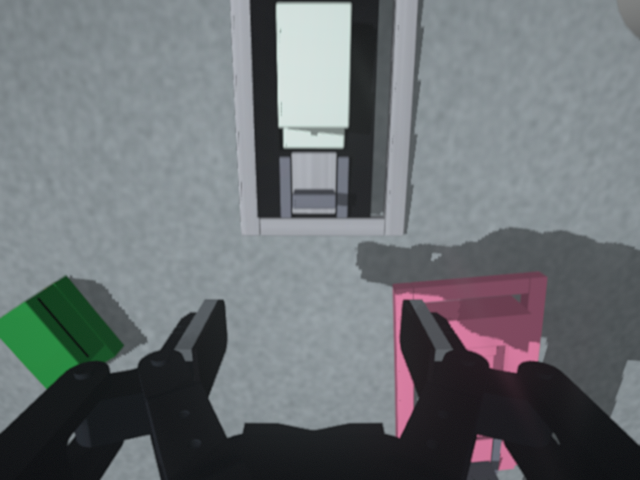

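View pics/s12.png

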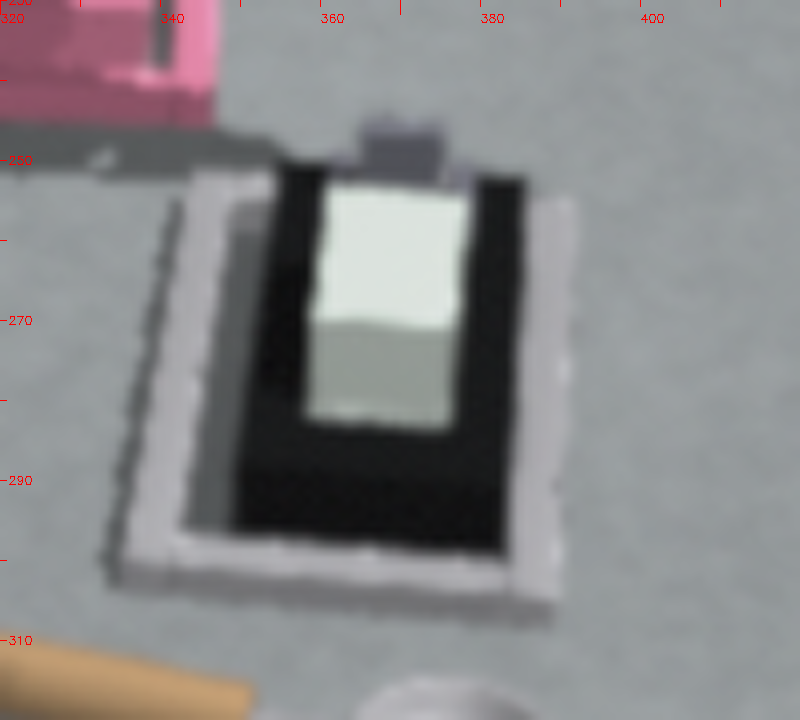

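The block sits in the pocket with its top at (276–352, 2–129) and its step just in front of the keeper plate. Checking the numbers, then planning the keeper push.

```bash
python3 - <<'E'
from h import *
import pickle
d=pickle.load(open('w12.pkl','rb'))
fj=json.load(open('feel.json')); pu=fj['uc']+79+F
def uv(px,z):
    P=atz(d,px,z); return np.c_[P[:,:2]@ex-pu,P[:,:2]@ey-fj['V']].round(1).tolist()
print('block top (dock x = -u): ',uv([(276,2),(352,2),(350,128.5),(278,127)],58))
print('step edge z28',uv([(284,148),(344,149)],28))
print('tab top z54',uv([(292,192),(337,192),(337,209),(292,209)],54))
# keeper approach
f=lambda u,z:[*((pu+u)*ex+(fj['V'])*ey),z]
plan(f(-95,95),tilt(4,0)); plan(f(-95,41),tilt(4,0))
E
```

```text
block top (dock x = -u):  [[33.2, 17.4], [33.2, -18.6], [-25.3, -19.0], [-24.6, 17.7]]
step edge z28 [[-37.0, 17.1], [-37.6, -18.5]]
tab top z54 [[-58.8, 11.3], [-58.8, -13.2], [-68.2, -13.3], [-68.2, 11.4]]
row [0.0021, 0.0004, 0.102, -0.0, -0.0, -0.0] dist 26 ang 0.0
row [0.0021, 0.0004, 0.318, -0.0, -0.0, -0.0] dist 80 ang 0.0
```

Block edges read u = −25…+33.2 and the step end −37, exactly the seated values. Closing the fingers and coming down behind the tab.

```bash
python3 -m jog '[[0.002,0,0,0,0,0],[0.002,0,0,0,0,0],[0.002,0,0,0,0,0],[0.002,0,0.1,0,0,0],[0.002,0,0.2,0,0,0],[0.002,0,0.3,0,0,0],[0.002,0,0.318,0,0,0],[0.002,0,0.318,0,0,0],[0.002,0,0.318,0,0,0],[0.002,0,0.318,0,0,0]]' 0 30; python3 - <<'E'
from h import *
upd([0.002,0,0.318,0,0,0]); where()
d=cam("wrist"); cv2.imwrite("pics/w13.png",cv2.cvtColor(d["pixels"],cv2.COLOR_RGB2BGR))
E
```

```text
time: 23.6
tool_pos: [497.1, 27.6, 42.7]
tcp_rot: [180.0, -0.2, 4.0]
ft_force: [0.4, 0.1, 0.6]
finger_gap: -0.0
cmd [495.7   27.64  41.01] [180.  -0.   4.]
C' -64.27 zC 22.07 v -0.05 th -0.15 F [0.4 0.1 0.6] M [-0.04  0.05  0.  ] [497.1   27.58  42.69]
```

View pics/w13.png

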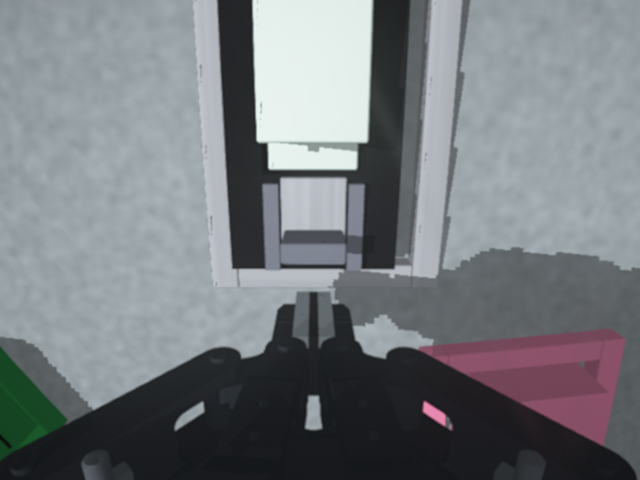

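The closed fingers (313,295) are in line with the tab (313,240). Pushing it forward.

```bash
python3 -m jog '[[0.016,0,0,0,0,0],[0.032,0,0,0,0,0],[0.044,0,0,0,0,0],[0.044,0,0,0,0,0],[0.044,0,0,0,0,0]]'; python3 -m jog '[[0.008,0,0,0,0,0],[0.012,0,0,0,0,0],[0.012,0,0,0,0,0]]';python3 -m jog '[[0.008,0,0,0,0,0],[0.012,0,0,0,0,0],[0.012,0,0,0,0,0]]'
```

```text
time: 24.15
tool_pos: [506.7, 28.4, 40.9]
tcp_rot: [-180.0, 0.0, 4.0]
ft_force: [-0.0, 0.1, -1.4]
finger_gap: 0.1
time: 24.45
tool_pos: [509.8, 28.6, 41.0]
tcp_rot: [180.0, -0.0, 4.0]
ft_force: [0.3, 0.1, -0.4]
finger_gap: 0.1
time: 24.75
tool_pos: [512.6, 28.8, 40.9]
tcp_rot: [-180.0, 0.0, 4.0]
ft_force: [-0.9, 0.6, 1.4]
finger_gap: -0.3
```

```bash
python3 -m jog '[[0.006,0,0,0,0,0],[0.012,0,0,0,0,0],[0.012,0,0,0,0,0]]'; python3 -m jog '[[0.006,0,0,0,0,0],[0.012,0,0,0,0,0],[0.012,0,0,0,0,0]]';python3 -m jog '[[0.006,0,0,0,0,0],[0.012,0,0,0,0,0],[0.012,0,0,0,0,0]]'
```

```text
time: 25.05
tool_pos: [515.8, 29.1, 41.0]
tcp_rot: [-180.0, -0.0, 4.0]
ft_force: [-0.8, -0.6, -0.4]
finger_gap: -0.0
time: 25.35
tool_pos: [518.9, 29.3, 41.0]
tcp_rot: [-180.0, -0.0, 4.0]
ft_force: [-1.2, 0.2, -1.2]
finger_gap: 0.2
time: 25.65
tool_pos: [521.9, 29.5, 41.0]
tcp_rot: [-180.0, -0.0, 4.0]
ft_force: [-0.6, -0.9, -0.3]
finger_gap: -0.1
```

```bash
python3 -m jog '[[0.004,0,0,0,0,0],[0.006,0,0,0,0,0],[0.006,0,0,0,0,0]]'; python3 -m jog '[[0.004,0,0,0,0,0],[0.004,0,0,0,0,0],[0.004,0,0,0,0,0]]'; python3 - <<'E'
from h import *
d=cam("wrist"); cv2.imwrite("pics/w14.png",cv2.cvtColor(d["pixels"],cv2.COLOR_RGB2BGR))
E
```

```text
time: 25.95
tool_pos: [522.9, 29.5, 41.0]
tcp_rot: [-180.0, 0.0, 4.0]
ft_force: [-3.7, 0.7, 2.3]
finger_gap: 0.0
time: 26.25
tool_pos: [523.0, 29.6, 40.9]
tcp_rot: [-180.0, 0.1, 4.0]
ft_force: [-9.2, -0.4, 6.4]
finger_gap: -0.0
```

View pics/w14.png

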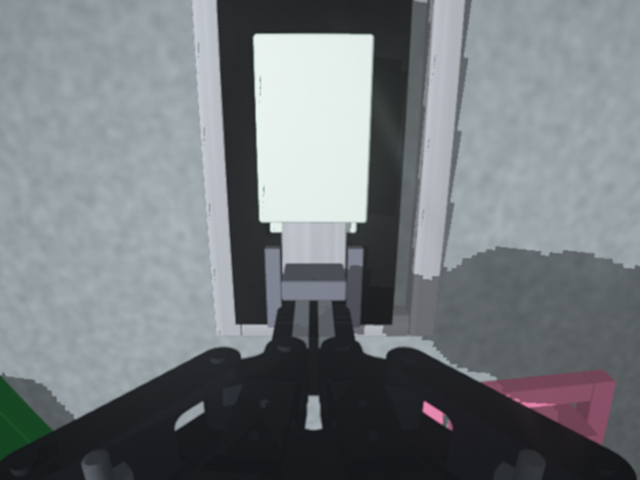

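The keeper hit a hard stop (force jumped 1→9 N with no further travel) and its plate covers the step. Backing off and raising the arm for the final check.

```bash
python3 -m jog '[[-0.02,0,0,0,0,0],[-0.08,0,0,0,0,0],[-0.12,0,-0.1,0,0,0],[-0.16,0,-0.3,0,0,0],[-0.16,0,-0.4,0,0,0],[-0.16,0,-0.4,0,0,0],[-0.16,0,-0.4,0,0,0],[-0.16,0,-0.4,0,0,0]]'; python3 - <<'E'
from h import *
upd([0.114,0,0,0,0,0]); upd([-0.16,0,-0.4,0,0,0]); where()
d=cam("wrist"); cv2.imwrite("pics/w15.png",cv2.cvtColor(d["pixels"],cv2.COLOR_RGB2BGR))
import pickle; pickle.dump(d,open('w15.pkl','wb'))
t=cam("top"); cv2.imwrite("pics/t15.png",cv2.cvtColor(t["pixels"],cv2.COLOR_RGB2BGR))
crop(d,230,0,190,190,"w15c",4)
E
```

```text
time: 27.1
tool_pos: [483.5, 26.9, 139.7]
tcp_rot: [-180.0, 0.1, 4.0]
ft_force: [1.0, -0.2, -0.7]
finger_gap: -0.1
cmd [524.13  29.62  41.01] [180.  -0.   4.]
cmd [484.23  26.83 141.01] [180.  -0.   4.]
C' -77.94 zC 118.95 v 0.19 th 0.09 F [ 1.  -0.2 -0.7] M [-0.02 -0.03 -0.05] [483.54  26.87 139.7 ]
```

View pics/w15c.png

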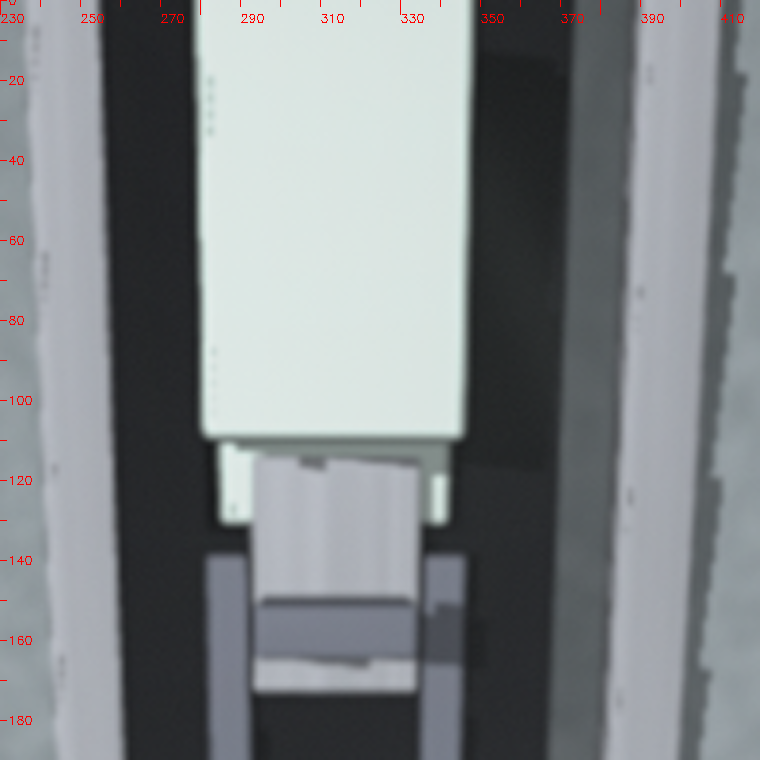

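View pics/t15.png

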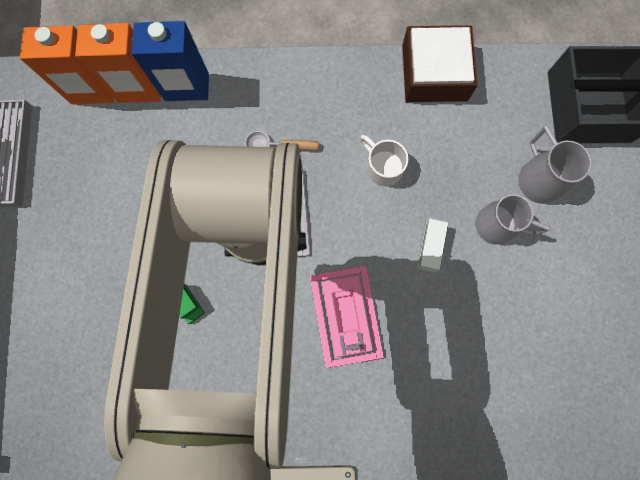

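```bash
python3 - <<'E'
from h import *
import pickle
d=pickle.load(open('w15.pkl','rb'))
fj=json.load(open('feel.json')); pu=fj['uc']+79+F
def uv(px,z):
    P=atz(d,px,z); return np.c_[P[:,:2]@ex-pu,P[:,:2]@ey-fj['V']].round(1).tolist()
print('plate front z34',uv([(293,114),(334,115)],34),'plate rear',uv([(293,172.5),(333,172.5)],34))
print('step end z28',uv([(285,130.5),(341,130.5)],28),'block rear top z58',uv([(280,109),(346,109)],58))
print('tab top',uv([(294,150),(333,150),(333,165),(294,165)],54))
E
```

```text
plate front z34 [[-27.8, 12.1], [-28.4, -13.0]] plate rear [[-63.6, 12.6], [-63.6, -12.9]]
step end z28 [[-37.8, 17.6], [-37.7, -17.9]] block rear top z58 [[-25.6, 18.1], [-25.6, -18.3]]
tab top [[-48.1, 10.8], [-48.1, -11.7], [-56.7, -11.8], [-56.7, 10.9]]
```

Plate overlap on the step ≈ 9.7 mm; the tab's middle is at 52.4 mm (closed = 52). Nothing is touching and the other items haven't moved. Handing in.

```bash
python3 -c "
from bench import r
print(r.sense()['time']); print(r.hand_in())"
```

```text
27.2
the job is handed in; nothing more can be done
None
```

The battery block is seated flat in the dock with the keeper closed over its step. I handed the job in at 27.2 s with the robot clear of everything.

**What I did:**
- I gripped the stepped block and used it to feel the charging unit's keeper-end face and its +y side, which located the pocket.
- I put the block in contact end first at 22°, pushed the sprung shoe back and rocked it down flat. Block-to-dock force readings stayed under about 20 N, with no slip in the grip.
- I let go, then pushed the keeper with closed fingers until it hit a hard stop at about 9 N.

**Last checks:**
- **Block:** pressing 1 mm harder did not lower it. In the picture after release its ends read 33.2 and -37 mm from the pocket's middle, against the 33 and -37 mm of a seated block. A later picture read the step end at -37.7 mm, within camera error.
- **Keeper:** it covers the step by 9.7 mm, and its tab is at 52.4 mm from the pocket's middle, against 52 mm when closed.
- **Other items:** the spare block, cup and jug look unmoved in the top picture. The arm hid the tamper in that view, so I did not re-check it; no move came close to it.

**One disagreement:** the pocket floor came about 1 mm lower than I first expected. I put this down to the grip depth, corrected for it, and the seated height then agreed to within 0.4 mm.

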